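# Put the conical flasks on their cork rests

## Task

Stand each of the four stoppered conical flasks upright in the recess of the cork rest made for its size: the smallest flask in the smallest rest, and so on up to the largest. Do them one after another from the smallest flask to the largest, set each one down gently without dropping it or knocking any flask over, and leave the beaker and the amber bottle where they stand.

Things in the scene. Friction and masses are not known exactly. Their poses are not given: they have to be found in the camera images.
- flask_a_mid (a point): the smallest of four loose conical flasks of pale glass with black rubber stoppers, upright: base 42 mm across, 88 mm high with stopper, about 45 g. A cone up to a straight neck 20 mm across, 42 to 78 mm above the underside (grip there); the stopper, 2 mm narrower, goes on up to 88 mm. This point: on the axis, half-way up, 44 mm above the underside; z up.
- flask_b_mid (a point): the second smallest of four loose conical flasks of pale glass with black rubber stoppers, upright: base 54 mm across, 101 mm high with stopper, about 65 g. A cone up to a straight neck 22 mm across, 52 to 90 mm above the underside (grip there); the stopper, 2 mm narrower, goes on up to 101 mm. This point: on the axis, half-way up, 50.5 mm above the underside; z up.
- flask_c_mid (a point): the second largest of four loose conical flasks of pale glass with black rubber stoppers, upright: base 66 mm across, 118 mm high with stopper, about 95 g. A cone up to a straight neck 24 mm across, 66 to 106 mm above the underside (grip there); the stopper, 2 mm narrower, goes on up to 118 mm. This point: on the axis, half-way up, 59 mm above the underside; z up.
- flask_d_mid (a point): the largest of four loose conical flasks of pale glass with black rubber stoppers, upright: base 84 mm across, 152 mm high with stopper, about 160 g. A cone up to a straight neck 32 mm across, 95 to 138 mm above the underside (grip there); the stopper, 2 mm narrower, goes on up to 152 mm. This point: on the axis, half-way up, 76 mm above the underside; z up.
- rest_a: the smallest of four round cork flask rests, the one for the smallest flask; fixed to the bench, 66 mm across and 14 mm high, with a round flat-bottomed recess 54 mm across whose floor is 5 mm above the bench. Origin: centre of its underside, on the bench top.
- rest_b: the second smallest of four round cork flask rests, the one for the second smallest flask; fixed to the bench, 78 mm across and 14 mm high, with a round flat-bottomed recess 66 mm across whose floor is 5 mm above the bench. Origin: centre of its underside, on the bench top.
- rest_c: the second largest of four round cork flask rests, the one for the second largest flask; fixed to the bench, 90 mm across and 14 mm high, with a round flat-bottomed recess 78 mm across whose floor is 5 mm above the bench. Origin: centre of its underside, on the bench top.
- rest_d: the largest of four round cork flask rests, the one for the largest flask; fixed to the bench, 108 mm across and 14 mm high, with a round flat-bottomed recess 96 mm across whose floor is 5 mm above the bench. Origin: centre of its underside, on the bench top.
- beaker_mid (a point): a loose open glass beaker, not part of the job: about 52 mm across, 68 mm high. This point is on its axis, half-way up (34 mm above the bench).
- bottle_mid (a point): a loose amber glass bottle with a black cap and round shoulders, not part of the job: 52 mm across, 105 mm high. This point is on its axis, half-way up (52.5 mm above the bench).
Things that resemble listed ones, but are neither listed nor needed, are in the scene too. Leave any blue or yellow look-alike of the part that bears flask_a_mid alone.

How it is judged:
On the way, in this order (a step that is already met when the one before it is completed fails the run):
1. the smallest flask stands in the smallest rest, let go (horizontal distance between flask_a_mid and rest_a below 0.01 m and z of flask_a_mid in the frame of rest_a between 0.045 and 0.053 m and angle between flask_a_mid's own z axis and vertical below 0.1 rad and contact force between the fingers and flask_a below 0.1 N), for 0.2 s.
2. the second smallest flask stands in the second smallest rest, let go (horizontal distance between flask_b_mid and rest_b below 0.01 m and z of flask_b_mid in the frame of rest_b between 0.0515 and 0.0595 m and angle between flask_b_mid's own z axis and vertical below 0.1 rad and contact force between the fingers and flask_b below 0.1 N), for 0.2 s.
3. the second largest flask stands in the second largest rest, let go (horizontal distance between flask_c_mid and rest_c below 0.01 m and z of flask_c_mid in the frame of rest_c between 0.06 and 0.068 m and angle between flask_c_mid's own z axis and vertical below 0.1 rad and contact force between the fingers and flask_c below 0.1 N), for 0.2 s.
4. the largest flask stands in the largest rest, let go (horizontal distance between flask_d_mid and rest_d below 0.01 m and z of flask_d_mid in the frame of rest_d between 0.077 and 0.085 m and angle between flask_d_mid's own z axis and vertical below 0.1 rad and contact force between the fingers and flask_d below 0.1 N), for 0.2 s.
At the end, for the whole second after the job is handed in: each flask stands upright (within 0.1 rad) on the floor of the rest of its own size (height within 4 mm, axis within 10 mm of the rest's), released and at rest (all of step 1 and all of step 2 and all of step 3 and all of step 4 and linear speed of each of flask_a, flask_b, flask_c, flask_d below 0.02 m/s); the robot touches nothing.
It fails at once if a flask is dropped (moves at over 0.7 m/s with no finger on it: a fall of some 25 mm) ((linear speed of flask_a above 0.7 m/s and contact force between the fingers and flask_a below 0.05 N) or (linear speed of flask_b above 0.7 m/s and contact force between the fingers and flask_b below 0.05 N) or (linear speed of flask_c above 0.7 m/s and contact force between the fingers and flask_c below 0.05 N) or (linear speed of flask_d above 0.7 m/s and contact force between the fingers and flask_d below 0.05 N)).
It fails at once if a flask is knocked over (angle between any of flask_a_mid, flask_b_mid, flask_c_mid, flask_d_mid's own z axis and vertical above 0.8 rad).
It fails at once if the beaker or the bottle is moved by more than 25 mm (distance of any of beaker_mid, bottle_mid from where it was at the start of the episode above 0.025 m).
It also fails if it takes over 112 s, if anything falls off the work surface, if the arm or the gripper's body presses on something with over 40 N, if the wrist force passes 120 N, or if a joint passes its speed limit or range.

## Robot

A 6-joint arm with a two-finger parallel gripper is mounted at the origin on the work surface. World frame = base frame: x ahead of the robot, y to its left, z up, the work surface at z = 0. Lengths are in m, angles in rad, forces in N, time in s.
With the tool pointing down it reaches from about 0.425 to 0.95 m from the base axis. Payload 3.5 kg.
Tool frame: the origin (TCP) lies on the mounting face of the last link; the fingertips stand 173 mm ahead of it and the grasp point (between the pads) lies 155 mm ahead of it; z points along the fingers, x is the direction in which the jaws open and shut, and the axes are right-handed (so a half turn about z gives the same grasp; the last joint's range is limited). The gripper opens to 85 mm and grips with 20 to 120 N. Pads are 22 mm wide; open, the fingers measure 114 mm over their backs; the gripper's body (76 mm by 85 mm) begins 54 mm behind the grasp point. The pads swing forward as they close: fully open they stand 13 mm farther back than shut.
Start: joints at [1.037, 0.286, 1.577, -0, 1.279, -0.15], TCP at [0.253, 0.626, 0.405] pointing down, gripper open.
Joint ranges: [-2.77, 2.77], [-0.9, 2.22], [0.21, 2.48], [-1.53, 4.67], [0.24, 2.81], [-2.84, 2.84]. Speed limits (rad/s): [2.79, 2.79, 3.14, 3.14, 3.14, 3.14].

## Interface

Orientations are given as a unit quaternion [x, y, z, w].
In Python, from plant import get_state, read_camera, sign_off gives the robot as it stands.
- The arm moves only by the shell command python3 -m jog 'ROWS' [FORCE]. ROWS is JSON, a list of rows, each an object of numbers: "grip": the closure, from 0 (fully open) to 1 (shut); "x", "y", "z": the shift along the tool's x, y, z in mm; "rx", "ry", "rz": the turn, a rotation vector about the tool's x, y, z in degrees. A call has 1 to 8 rows; each row shifts and turns the commanded pose from where the row before left it, along the tool's axes as they then stand; what a row does not reach is not made up. A row lasts 1/12 s, in which the tool goes at most 41.7 mm and 7.16 degrees, less where a joint would pass 70% of its speed; a pose out of reach is approached as far as the arm can. A call with a gripper value outside its range is refused whole. The fingers move at their own pace and stop on an object; FORCE is the grip in N (left out, the last holds). Time passes only in rows, so rows that do not move let the fingers close. It gives the time, the measured TCP pose, the force and the opening at its end, in the units of the state.
- get_state(): the state, without advancing time (a new reading comes with each control period).
- read_camera(name): name is "scene" or "top" or "wrist"; returns a dict with "frame" (400x640x3 uint8, red, green, blue), "intrinsics" (3x3 intrinsics, pixels), "R" (3x3) and "t" (3): a world point X has camera coordinates R X + t. Camera axes: x right, y down, z forward; pixel columns grow to the right and rows downward; lengths in m; the calibration is good to about 2 mm. A picture is of the moment at which its call begins. There is no depth.
- sign_off(): hands the job in, once; it reports no verdict.
The state is a dict: "time": time; "qpos": joint angles; "dq": joint speeds; "joint_efforts": joint torques, N m; "eef_pos": TCP position; "tcp_rot": TCP orientation; "contact_force": force on the tool from outside, world axes, zero at the start; "wrist_torque": the same for the moment, N m; "opening": opening from 0.0 (shut) to 1.0 (fully open).
Only numpy, scipy, OpenCV 4.12 (cv2) and the standard library are available. Lean on these libraries where they do the work, as an engineer would, in place of code of your own. Each camera call takes 0.05 s, during which the arm holds its last target.

## Working session

There is one attempt and no reset: what is moved stays moved. The work goes in short steps, Python scripts to look and compute and a shell command to move; the robot and the scene stay as the last step left them, time stands still between calls to the robot, and variables do not carry over. Pictures are saved under pics/ and viewed, and the job is handed in when it is done.

```bash
ls; mkdir -p pics; python3 - <<'E'
from plant import *
import cv2
s=get_state()
for k,v in s.items(): print(k,v)
for n in ["scene","top","wrist"]:
    c=read_camera(n); cv2.imwrite(f"pics/{n}0.png",c["frame"][:,:,::-1]); print(n,c["intrinsics"],c["R"],c["t"])
E
```

```text
pics
time 0.0
qpos [ 1.03699412e+00  2.87241392e-01  1.57818292e+00 -5.46544921e-06
  1.27859859e+00 -1.49998385e-01]
dq [ 0.00077032  0.00136649  0.00025157 -0.00057565  0.0006464  -0.00066424]
joint_efforts [-1.32996804e-03 -4.05986953e+01 -2.92622995e+01 -1.94421996e-04
  5.87987801e-03  4.62328458e-06]
eef_pos [0.25260065 0.62569125 0.40329297]
tcp_rot [ 8.28989371e-01  5.59263038e-01 -1.09644404e-03  5.23773598e-04]
contact_force [-0.52465306  0.2573266   0.37783639]
wrist_torque [ 0.00144953 -0.0221957  -0.02067601]
opening 1.0027206739453716
scene [[397.22019496   0.         315.18477017]
 [  0.         397.22019496 192.24207962]
 [  0.           0.           1.        ]] [[-0.75135266  0.65964201 -0.01848227]
 [ 0.40559218  0.43952669 -0.80144325]
 [-0.52054219 -0.60966278 -0.59778519]] [ 0.36723042 -0.15370587  1.17461365]
top [[514.74477273   0.         319.13940397]
 [  0.         514.74477273 198.60523248]
 [  0.           0.           1.        ]] [[ 3.66431501e-02 -9.99328213e-01 -6.34192982e-04]
 [-9.79294422e-01 -3.57821051e-02 -1.99253800e-01]
 [ 1.99097251e-01  7.92234855e-03 -9.79947713e-01]] [-0.02344181  0.4802975   1.17005187]
wrist [[327.85518609   0.         322.33119785]
 [  0.         327.85518609 200.569069  ]
 [  0.           0.           1.        ]] [[ 0.37428218  0.92731349 -0.00159593]
 [ 0.88181907 -0.35538622  0.30999316]
 [ 0.28689367 -0.11743223 -0.95073745]] [-0.67492789 -0.03975057  0.3800379 ]
```

View pics/scene0.png

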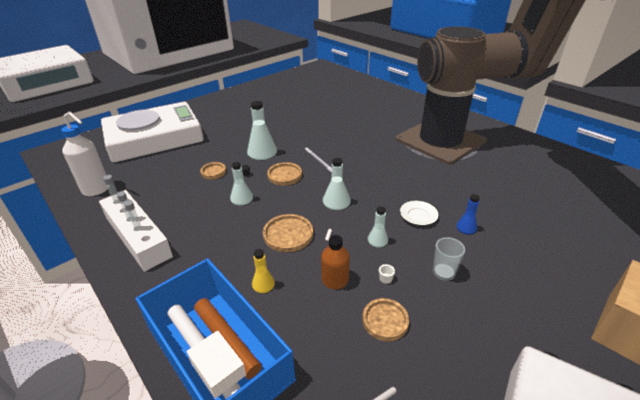

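View pics/top0.png

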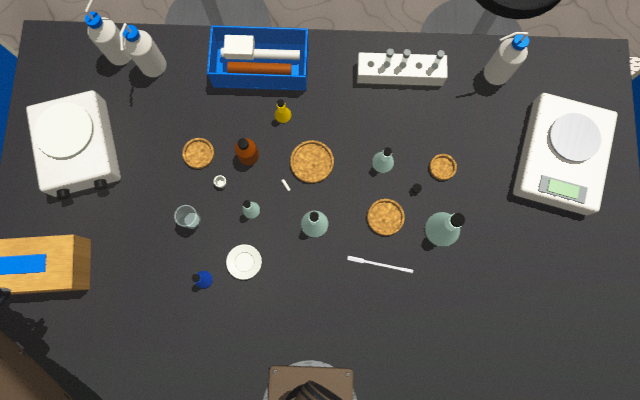

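View pics/wrist0.png

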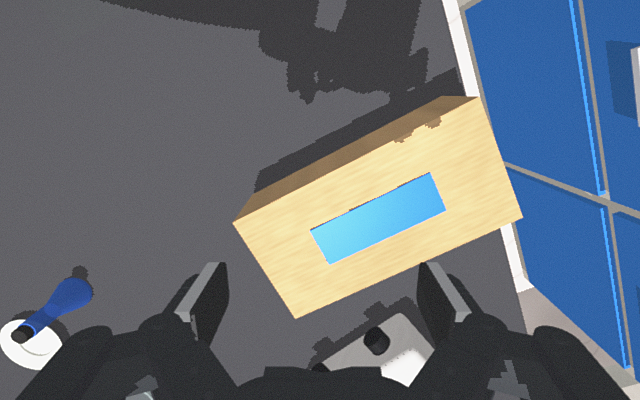

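```bash
python3 - <<'E'
import cv2, numpy as np
t=cv2.imread("pics/top0.png"); s=cv2.imread("pics/scene0.png")
cv2.imwrite("pics/topz.png",cv2.resize(t[120:260,170:470],(798,372),interpolation=cv2.INTER_CUBIC)) 
cv2.imwrite("pics/scz.png",cv2.resize(s[90:350,190:500],(715,600),interpolation=cv2.INTER_CUBIC)) 
h=cv2.cvtColor(t,cv2.COLOR_BGR2HSV)
for p in [(198,153),(312,162),(251,210),(315,223),(443,235),(383,162),(300,200),(458,219),(314,216),(388,152)]: print(p,t[p[1],p[0]],h[p[1],p[0]])
E
```

```text
(198, 153) [ 85 174 226] [ 19 159 226]
(312, 162) [ 87 171 227] [ 18 157 227]
(251, 210) [138 152 131] [ 70  35 152]
(315, 223) [150 166 140] [ 72  40 166]
(443, 235) [112 124 102] [ 74  45 124]
(383, 162) [122 133 112] [ 74  40 133]
(300, 200) [68 72 73] [24 17 73]
(458, 219) [33 36 36] [30 21 36]
(314, 216) [38 43 45] [21 40 45]
(388, 152) [36 43 44] [26 46 44]
```

View pics/topz.png

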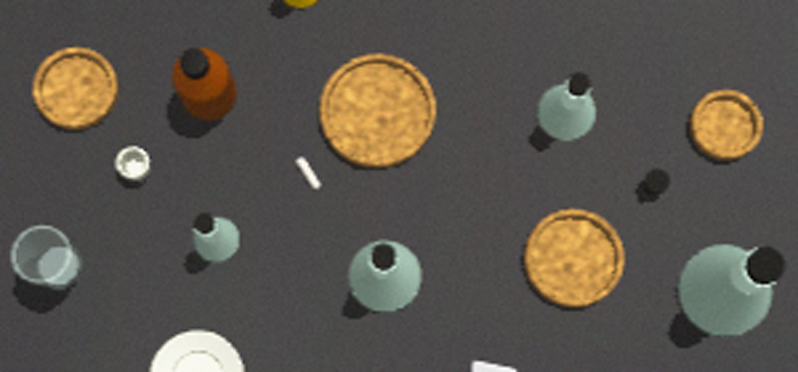

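View pics/scz.png

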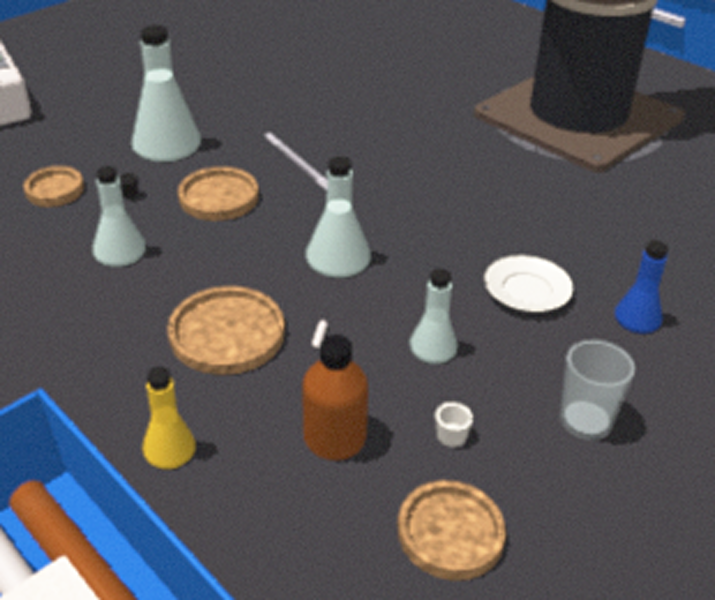

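```bash
cat > h.py <<'E'
import cv2, numpy as np
from plant import *
def ray(c,u,v,z):
    K,R,t=map(np.array,(c["intrinsics"],c["R"],c["t"]))
    o=-R.T@t; d=R.T@np.linalg.inv(K)@np.array([u,v,1.])
    return o+d*(z-o[2])/d[2]
def proj(c,X):
    p=np.array(c["R"])@np.array(X)+np.array(c["t"]); q=np.array(c["intrinsics"])@p; return q[:2]/q[2]
def comps(m,amin,amax=1e9):
    n,l,st,ce=cv2.connectedComponentsWithStats(m.astype(np.uint8))
    return [(ce[i],st[i],l==i) for i in range(1,n) if amin<=st[i][4]<=amax]
E
python3 - <<'E'
from h import *
c=read_camera("top");im=c["frame"][:,:,::-1].copy();h=cv2.cvtColor(im,cv2.COLOR_BGR2HSV)
H,S,V=[h[:,:,i].astype(int) for i in range(3)]
m=(H>8)&(H<25)&(S>110)&(V>90)
for ce,st,mm in comps(m,300,4000):
    if st[0]<150 : continue
    cn=max(cv2.findContours(mm.astype(np.uint8),0,1)[0],key=cv2.contourArea)
    e=cv2.fitEllipse(cn)
    a=ray(c,*e[0],.014); r=ray(c,e[0][0]+e[1][0]/2+.5,e[0][1],.014)
    print("cork",np.round(e[0],1),np.round(e[1],1),np.round(a,4),"diam",round(2*np.linalg.norm(r-a)*1000,1))
g=(H>60)&(H<90)&(S>20)&(V>85)
hts={0:0}
for ce,st,mm in comps(g,100,3000):
    if not(150<ce[0]<500 and 130<ce[1]<260): continue
    k=max(3,int(min(st[2],st[3])*.6))
    op=cv2.morphologyEx(mm.astype(np.uint8),cv2.MORPH_OPEN,cv2.getStructuringElement(cv2.MORPH_ELLIPSE,(k,k)))
    cn=max(cv2.findContours(op,0,1)[0],key=cv2.contourArea)
    e,r=cv2.minEnclosingCircle(cn)
    print("glass",ce.round(1),st,np.round(e,1),round(r,1),np.round(ray(c,*e,.003),4))
dk=(V<56)
for ce,st,mm in comps(dk,20,600):
    if 150<ce[0]<500 and 130<ce[1]<260: print("dark",ce.round(1),st)
E
```

```text
cork [258.4  67.1] [ 9.4 88.7] [0.8267 0.1629 0.014 ] diam 26.8
cork [197.9 152.5] [29.5 31.4] [0.5933 0.2993 0.014 ] diam 75.6
cork [311.5 161.1] [41.7 43. ] [0.5816 0.0167 0.014 ] diam 105.6
cork [442.8 166.4] [25.2 26.4] [ 0.58   -0.3074  0.014 ] diam 64.5
cork [385.4 216.6] [35.6 36.9] [ 0.4494 -0.1674  0.014 ] diam 88.5
glass [382.3 162.1] [372 150  22  23 357] [382.5 162. ] 10.9 [ 0.5889 -0.1599  0.003 ]
glass [251.5 210.3] [243 201  17  18 209] [252.5 211. ] 8.5 [0.4532 0.1562 0.003 ]Traceback (most recent call last):
  File "<stdin>", line 17, in <module>
ValueError: max() iterable argument is empty
```

```bash
python3 - <<'E'
from h import *
F={'a':((252,208),.088,.010,.021),'b':((384,158),.101,.011,.027),'c':((315,222),.118,.012,.033),'d':((446,228),.152,.014,.042)}
c=read_camera("top");s=read_camera("scene")
def hsv(c): return cv2.cvtColor(cv2.cvtColor(c["frame"],cv2.COLOR_RGB2BGR),cv2.COLOR_BGR2HSV).astype(int)
h=hsv(c);H,S,V=[h[:,:,i] for i in range(3)]
g=((H>55)&(H<95)&(S>20)&(V>85)).astype(np.uint8)
n,l,st,ce=cv2.connectedComponentsWithStats(g)
dk=cv2.connectedComponentsWithStats((V<54).astype(np.uint8))
for k,((u,v),ht,dz,rb) in F.items():
    best=[i for i in range(1,n) if abs(ce[i]-[u,v]).max()<14 and st[i][4]>60]
    cn=np.vstack([max(cv2.findContours((l==i).astype(np.uint8),0,1)[0],key=cv2.contourArea) for i in best])[:,0,:].astype(float)
    P=np.array([ray(c,x+0.0,y,0.003)[:2] for x,y in cn])
    # robust circle of known radius to side away from stopper: lsq on points, drop neck side
    sp=[(dk[3][i],dk[2][i]) for i in range(1,dk[0]) if abs(dk[3][i]-[u,v]).max()<24 and 15<dk[2][i][4]<600]
    print(k,"dark",[(a.round(1),list(map(int,b))) for a,b in sp])
    from scipy.optimize import least_squares
    o=np.mean(P,0)
    for _ in range(5):
        cam=-np.array(c["R"]).T@np.array(c["t"]); d=(o-cam[:2]);d/=np.linalg.norm(d)
        keep=P[((P-o)@d)<0.25*rb]
        o=least_squares(lambda q:np.hypot(*(keep-q).T)-rb+.001,o,loss='soft_l1',f_scale=.002).x
    print("  base",o.round(4),"resid",np.std(np.hypot(*(keep-o).T)).round(4),len(keep), "top px pred of stopper mid",proj(c,[*o,ht-dz/2]).round(1),"scene stopper",proj(s,[*o,ht-dz/2]).round(1), proj(s,[*o,0]).round(1))
E
```

```text
a dark [(array([246.2, 203.5]), [243, 200, 7, 8, 40]), (array([242.8, 218.7]), [239, 215, 9, 8, 48])]
  base [0.4559 0.1596] resid 0.0007 26 top px pred of stopper mid [246.6 203.7] scene stopper [379.8 209.7] [376.7 240.2]
b dark [(array([387.1, 151.3]), [384, 148, 8, 8, 49]), (array([372.6, 172.2]), [369, 168, 9, 9, 49])]
  base [ 0.589  -0.1598] resid 0.0006 34 top px pred of stopper mid [387.2 151.2] scene stopper [235.4 165.3] [240.8 198.4]
c dark [(array([313.6, 216.2]), [310, 212, 8, 9, 56]), (array([302.6, 235.8]), [299, 230, 10, 10, 52])]
  base [0.4275 0.004 ] resid 0.0009 45 top px pred of stopper mid [313.8 216.2] scene stopper [336.1 161.5] [335.5 201.2]
d dark [(array([457.4, 219.6]), [451, 213, 14, 14, 147]), (array([427.2, 244.6]), [421, 237, 16, 14, 117])]
  base [ 0.4264 -0.306 ] resid 0.0008 55 top px pred of stopper mid [457.2 219.4] scene stopper [255.7 104.9] [261.1 152. ]
```

```bash
python3 -m jog '[{"rz":-5.5},{"rz":-5.5},{"rz":-5.5},{"rz":-5.5},{"x":-30,"y":13},{"x":-30,"y":13},{"x":-30,"y":13},{"x":-30,"y":13}]' 30
cat > st.py <<'E'
from h import *
from scipy.spatial.transform import Rotation as R
import sys
s=get_state(); r=R.from_quat(s["tcp_rot"]); m=r.as_matrix()
print("t",round(s["time"],2),"pos",np.round(s["eef_pos"],4),"x",m[:,0].round(3),"z",m[:,2].round(3),"open",round(s["opening"],3),"F",np.round(s["contact_force"],1))
if len(sys.argv)>2:
    d=(np.array([float(v) for v in sys.argv[1:4]])-s["eef_pos"])
    print("tool delta mm",(m.T@d*1000).round(1), "yaw err deg", np.degrees(np.arctan2(-m[0,0],m[1,0])).round(2))
E
python3 st.py 0.456 0.160 0.35
```

```text
t 0.3 pos [0.2527 0.6258 0.4042] x [ 0.374  0.927 -0.001] z [-0.    -0.001 -1.   ] open 0.997 F [0.7 0.2 0.1]
tool delta mm [-355.8  363.    54.5] yaw err deg -21.99$[0]: bad value
```

```bash
python3 -m jog '[{"grip":0,"x":0,"y":0,"z":0,"rx":0,"ry":0,"rz":-5.5},{"grip":0,"x":0,"y":0,"z":0,"rx":0,"ry":0,"rz":-5.5},{"grip":0,"x":0,"y":0,"z":0,"rx":0,"ry":0,"rz":-5.5},{"grip":0,"x":0,"y":0,"z":0,"rx":0,"ry":0,"rz":-5.5}]' 30
python3 st.py 0.456 0.160 0.35
```

```text
time: 0.63
eef_pos: [0.2527, 0.6259, 0.4046]
tcp_rot: [0.705, 0.709, -0.0, 0.0]
contact_force: [-0.7, -0.2, -0.5]
opening: 1.0
t 0.63 pos [0.2527 0.6259 0.4046] x [-0.005  1.    -0.   ] z [-0. -0. -1.] open 1.0 F [-0.7 -0.2 -0.5]
tool delta mm [-466.8  201.    54.7] yaw err deg 0.28
```

```bash
python3 -m jog '[{"grip":0,"x":-33,"y":14,"z":0},{"grip":0,"x":-33,"y":14,"z":0},{"grip":0,"x":-33,"y":14,"z":0},{"grip":0,"x":-33,"y":14,"z":0},{"grip":0,"x":-33,"y":14,"z":0},{"grip":0,"x":-33,"y":14,"z":0},{"grip":0,"x":-33,"y":14,"z":0},{"grip":0,"x":-33,"y":14,"z":0}]'
python3 st.py 0.456 0.160 0.35
```

```text
t 0.63 pos [0.2527 0.6259 0.4046] x [-0.005  1.    -0.   ] z [-0. -0. -1.] open 1.0 F [-0.7 -0.2 -0.5]
tool delta mm [-466.8  201.    54.7] yaw err deg 0.28$[0]: bad value
```

All keys are needed.

```bash
python3 -m jog '[{"grip":0,"x":-33,"y":14,"z":0,"rx":0,"ry":0,"rz":0},{"grip":0,"x":-33,"y":14,"z":0,"rx":0,"ry":0,"rz":0},{"grip":0,"x":-33,"y":14,"z":0,"rx":0,"ry":0,"rz":0},{"grip":0,"x":-33,"y":14,"z":0,"rx":0,"ry":0,"rz":0},{"grip":0,"x":-33,"y":14,"z":0,"rx":0,"ry":0,"rz":0},{"grip":0,"x":-33,"y":14,"z":0,"rx":0,"ry":0,"rz":0},{"grip":0,"x":-33,"y":14,"z":0,"rx":0,"ry":0,"rz":0},{"grip":0,"x":-33,"y":14,"z":0,"rx":0,"ry":0,"rz":0}]'
python3 st.py 0.456 0.160 0.35
```

```text
time: 1.3
eef_pos: [0.365, 0.3603, 0.4048]
tcp_rot: [0.707, 0.707, 0.0, 0.0]
contact_force: [1.4, 1.2, 0.2]
opening: 1.001
t 1.3 pos [0.365  0.3603 0.4048] x [-0.001  1.     0.   ] z [ 0.  0. -1.] open 1.001 F [1.4 1.2 0.2]
tool delta mm [-200.3   90.9   54.8] yaw err deg 0.03
```

```bash
python3 -m jog '[{"grip":0,"x":-33,"y":15,"z":0,"rx":0,"ry":0,"rz":0},{"grip":0,"x":-33,"y":15,"z":0,"rx":0,"ry":0,"rz":0},{"grip":0,"x":-33,"y":15,"z":0,"rx":0,"ry":0,"rz":0},{"grip":0,"x":-33,"y":15,"z":0,"rx":0,"ry":0,"rz":0},{"grip":0,"x":-33,"y":15,"z":0,"rx":0,"ry":0,"rz":0},{"grip":0,"x":-33,"y":15,"z":0,"rx":0,"ry":0,"rz":0},{"grip":0,"x":0,"y":0,"z":20,"rx":0,"ry":0,"rz":0},{"grip":0,"x":0,"y":0,"z":20,"rx":0,"ry":0,"rz":0}]'
python3 st.py 0.456 0.160 0.218
python3 - <<'E'
from h import *
c=read_camera("wrist");cv2.imwrite("pics/w1.png",c["frame"][:,:,::-1])
print(proj(c,[.456,.16,.088]),proj(c,[.456,.16,.0]))
E
```

```text
time: 1.97
eef_pos: [0.4561, 0.1619, 0.3661]
tcp_rot: [0.709, 0.706, 0.002, 0.001]
contact_force: [-0.2, -0.4, 0.0]
opening: 1.001
t 1.97 pos [0.4561 0.1619 0.3661] x [0.004 1.    0.001] z [ 0.005  0.001 -1.   ] open 1.001 F [-0.2 -0.4  0. ]
tool delta mm [ -2.   -0.8 148.1] yaw err deg -0.24
[318.35547141 197.68556743] [319.22982295 171.88383266]
```

View pics/w1.png

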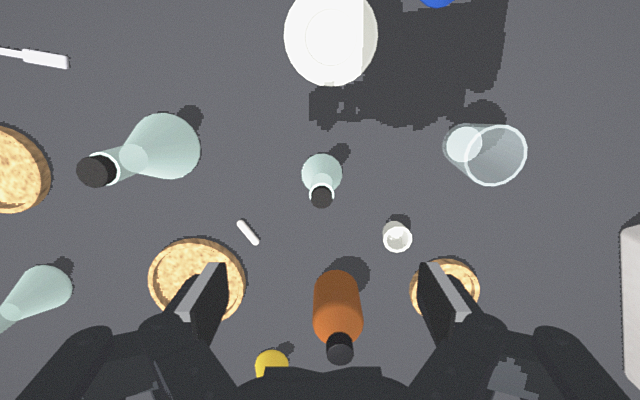

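```bash
python3 -m jog '[{"grip":0,"x":-1,"y":0,"z":30,"rx":0,"ry":0,"rz":0},{"grip":0,"x":0,"y":0,"z":30,"rx":0,"ry":0,"rz":0},{"grip":0,"x":0,"y":0,"z":30,"rx":0,"ry":0,"rz":0},{"grip":0,"x":0,"y":0,"z":25,"rx":0,"ry":0,"rz":0},{"grip":0,"x":0,"y":0,"z":20,"rx":0,"ry":0,"rz":0},{"grip":0,"x":0,"y":0,"z":10,"rx":0,"ry":0,"rz":0},{"grip":0,"x":0,"y":0,"z":0,"rx":0,"ry":0,"rz":0}]'
python3 st.py 0.456 0.161 0.218
python3 - <<'E'
from h import *
c=read_camera("wrist");cv2.imwrite("pics/w2.png",c["frame"][:,:,::-1])
c=read_camera("scene");f=c["frame"][150:280,300:460,::-1];cv2.imwrite("pics/s2.png",cv2.resize(f,None,fx=4,fy=4))
E
```

```text
time: 2.6
eef_pos: [0.4538, 0.163, 0.2176]
tcp_rot: [0.707, 0.707, -0.002, -0.002]
contact_force: [-0.6, -0.4, 0.4]
opening: 1.005
t 2.6 pos [0.4538 0.163  0.2176] x [-0.001  1.    -0.001] z [-0.005 -0.001 -1.   ] open 1.005 F [-0.6 -0.4  0.4]
tool delta mm [-2.   2.2 -0.4] yaw err deg 0.04
```

View pics/w2.png

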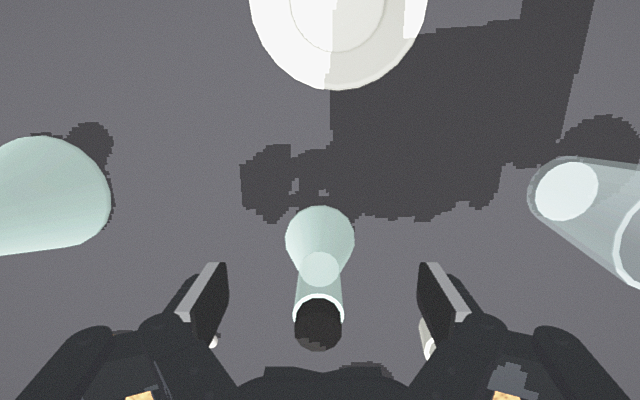

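View pics/s2.png

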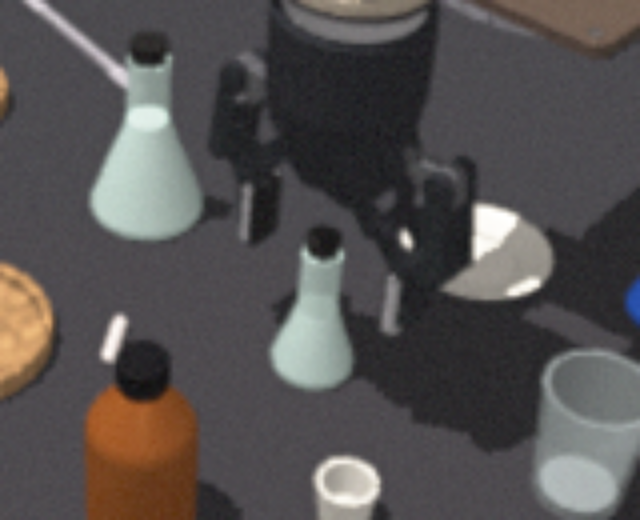

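```bash
python3 -m jog '[{"grip":0,"x":-2,"y":2,"z":0,"rx":0,"ry":0,"rz":0},{"grip":1,"x":0,"y":0,"z":0,"rx":0,"ry":0,"rz":0},{"grip":1,"x":0,"y":0,"z":0,"rx":0,"ry":0,"rz":0},{"grip":1,"x":0,"y":0,"z":0,"rx":0,"ry":0,"rz":0},{"grip":1,"x":0,"y":0,"z":0,"rx":0,"ry":0,"rz":0},{"grip":1,"x":0,"y":0,"z":0,"rx":0,"ry":0,"rz":0},{"grip":1,"x":0,"y":0,"z":0,"rx":0,"ry":0,"rz":0},{"grip":1,"x":0,"y":0,"z":0,"rx":0,"ry":0,"rz":0}]' 30
python3 st.py 0.456 0.161 0.218
```

```text
time: 3.37
eef_pos: [0.4569, 0.161, 0.22]
tcp_rot: [0.707, 0.707, 0.0, 0.0]
contact_force: [-0.8, -0.8, 1.7]
opening: 0.223
t 3.37 pos [0.4569 0.161  0.22  ] x [-0.  1.  0.] z [ 0.  0. -1.] open 0.223 F [-0.8 -0.8  1.7]
tool delta mm [ 0.  -0.9  2. ] yaw err deg 0.01
```

```bash
python3 -m jog '[{"grip":1,"x":0,"y":0,"z":-10,"rx":0,"ry":0,"rz":0},{"grip":1,"x":0,"y":0,"z":-20,"rx":0,"ry":0,"rz":0},{"grip":1,"x":0,"y":0,"z":-25,"rx":0,"ry":0,"rz":0},{"grip":1,"x":0,"y":0,"z":-25,"rx":0,"ry":0,"rz":0},{"grip":1,"x":0,"y":0,"z":-25,"rx":0,"ry":0,"rz":0},{"grip":1,"x":0,"y":0,"z":-25,"rx":0,"ry":0,"rz":0},{"grip":1,"x":0,"y":0,"z":-15,"rx":0,"ry":0,"rz":0},{"grip":1,"x":0,"y":0,"z":0,"rx":0,"ry":0,"rz":0}]' 30
python3 st.py 0.580 -0.307 0.365
python3 - <<'E'
from h import *
c=read_camera("wrist");cv2.imwrite("pics/w3.png",c["frame"][:,:,::-1])
E
```

```text
time: 4.03
eef_pos: [0.4577, 0.1611, 0.3697]
tcp_rot: [0.707, 0.707, 0.003, 0.003]
contact_force: [0.5, -0.0, -0.0]
opening: 0.224
t 4.03 pos [0.4577 0.1611 0.3697] x [-0.     1.     0.001] z [ 0.009  0.001 -1.   ] open 0.224 F [ 0.5 -0.  -0. ]
tool delta mm [-468.2  122.1    5.2] yaw err deg 0.02
```

View pics/w3.png

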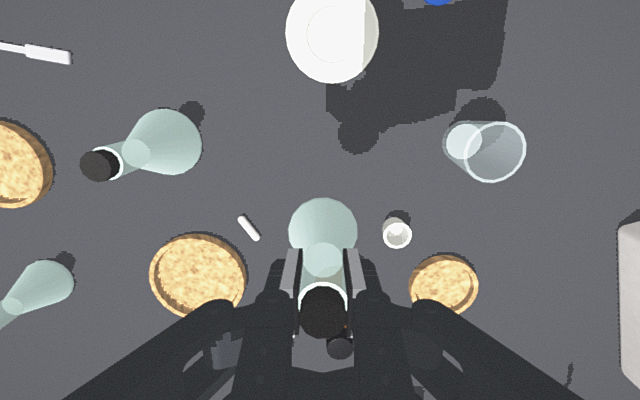

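```bash
python3 -m jog '[{"grip":1,"x":-15,"y":4,"z":0,"rx":0,"ry":0,"rz":0},{"grip":1,"x":-30,"y":8,"z":0,"rx":0,"ry":0,"rz":0},{"grip":1,"x":-30,"y":8,"z":0,"rx":0,"ry":0,"rz":0},{"grip":1,"x":-30,"y":8,"z":0,"rx":0,"ry":0,"rz":0},{"grip":1,"x":-30,"y":8,"z":0,"rx":0,"ry":0,"rz":0},{"grip":1,"x":-30,"y":8,"z":0,"rx":0,"ry":0,"rz":0},{"grip":1,"x":-30,"y":8,"z":0,"rx":0,"ry":0,"rz":0},{"grip":1,"x":-30,"y":8,"z":0,"rx":0,"ry":0,"rz":0}]' 
python3 -m jog '[{"grip":1,"x":-30,"y":8,"z":0,"rx":0,"ry":0,"rz":0},{"grip":1,"x":-30,"y":8,"z":0,"rx":0,"ry":0,"rz":0},{"grip":1,"x":-30,"y":8,"z":0,"rx":0,"ry":0,"rz":0},{"grip":1,"x":-30,"y":8,"z":0,"rx":0,"ry":0,"rz":0},{"grip":1,"x":-30,"y":8,"z":0,"rx":0,"ry":0,"rz":0},{"grip":1,"x":-30,"y":8,"z":0,"rx":0,"ry":0,"rz":0},{"grip":1,"x":-30,"y":8,"z":0,"rx":0,"ry":0,"rz":0},{"grip":1,"x":-20,"y":6,"z":0,"rx":0,"ry":0,"rz":0}]' 
python3 -m jog '[{"grip":1,"x":0,"y":0,"z":0,"rx":0,"ry":0,"rz":0},{"grip":1,"x":0,"y":0,"z":0,"rx":0,"ry":0,"rz":0}]' 
python3 st.py 0.580 -0.307 0.365
python3 - <<'E'
from h import *
c=read_camera("wrist");cv2.imwrite("pics/w4.png",c["frame"][:,:,::-1])
c=read_camera("scene");f=c["frame"][60:260,170:400,::-1];cv2.imwrite("pics/s4.png",cv2.resize(f,None,fx=3,fy=3))
E
```

```text
time: 4.75
eef_pos: [0.5164, -0.0654, 0.3625]
tcp_rot: [0.707, 0.707, -0.001, -0.002]
contact_force: [0.7, 0.4, -0.5]
opening: 0.22
time: 5.42
eef_pos: [0.5786, -0.2965, 0.362]
tcp_rot: [0.708, 0.707, -0.001, -0.002]
contact_force: [-0.1, 0.2, -1.0]
opening: 0.222
time: 5.58
eef_pos: [0.5784, -0.2948, 0.3621]
tcp_rot: [0.708, 0.707, -0.0, -0.002]
contact_force: [0.0, 0.3, -0.4]
opening: 0.224
t 5.58 pos [ 0.5784 -0.2948  0.3621] x [0.002 1.    0.003] z [-0.003  0.003 -1.   ] open 0.224 F [ 0.   0.3 -0.4]
tool delta mm [-12.2   1.6  -2.9] yaw err deg -0.09
```

View pics/w4.png

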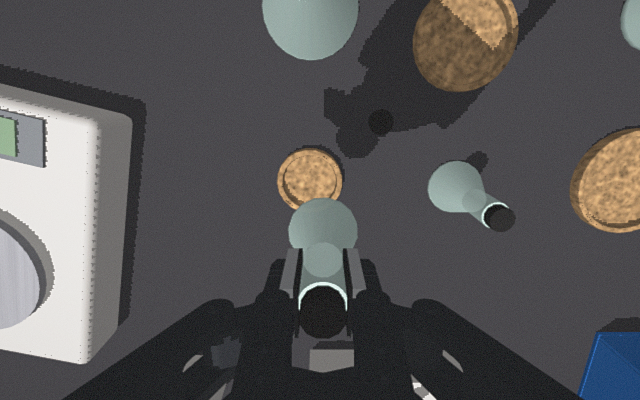

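View pics/s4.png

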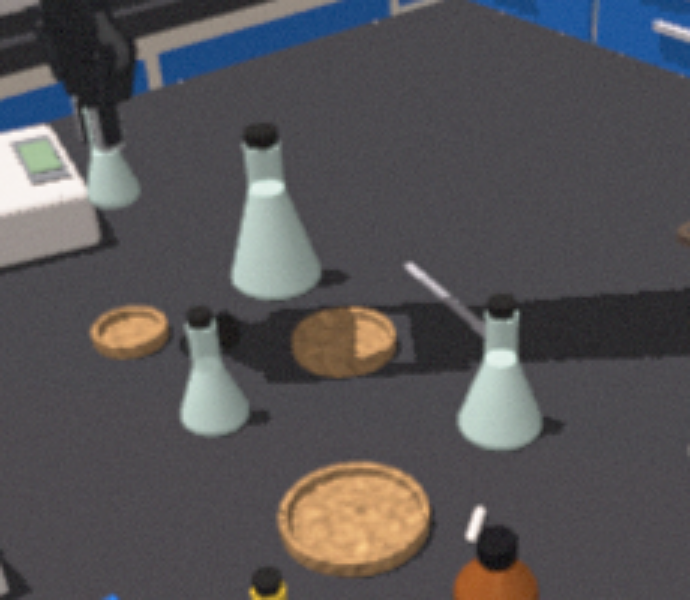

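```bash
python3 -m jog '[{"grip":1,"x":-6,"y":1,"z":0,"rx":0,"ry":0,"rz":0},{"grip":1,"x":-6,"y":0,"z":0,"rx":0,"ry":0,"rz":0},{"grip":1,"x":0,"y":0,"z":0,"rx":0,"ry":0,"rz":0},{"grip":1,"x":0,"y":0,"z":0,"rx":0,"ry":0,"rz":0}]' 
python3 st.py 0.580 -0.307 0.2245
cat > rest.py <<'E'
from h import *
import sys
cam=sys.argv[1]; X=np.array([float(v) for v in sys.argv[2:4]]+[.014]); rad=float(sys.argv[4]) if len(sys.argv)>4 else .06
c=read_camera(cam);h=cv2.cvtColor(cv2.cvtColor(c["frame"],cv2.COLOR_RGB2BGR),cv2.COLOR_BGR2HSV).astype(int)
m=(h[:,:,0]>8)&(h[:,:,0]<25)&(h[:,:,1]>90)&(h[:,:,2]>50)
cs=comps(m,100); p=proj(c,X)
ce,st,mm=min(cs,key=lambda q:np.linalg.norm(q[0]-p))
cn=max(cv2.findContours(mm.astype(np.uint8),0,1)[0],key=cv2.contourArea)
e=cv2.fitEllipse(cv2.convexHull(cn))
print("pred",p.round(1),"ell",np.round(e[0],1),np.round(e[1],1),"world",ray(c,*e[0],.014).round(4))
E
python3 rest.py wrist .58 -.307; python3 rest.py scene .58 -.307
```

```text
time: 6.02
eef_pos: [0.5799, -0.306, 0.3649]
tcp_rot: [0.707, 0.707, 0.0, 0.0]
contact_force: [-0.1, 1.3, -0.6]
opening: 0.229
t 6.02 pos [ 0.5799 -0.306   0.3649] x [-0.  1. -0.] z [ 0. -0. -1.] open 0.229 F [-0.1  1.3 -0.6]
tool delta mm [-1.000e+00  1.000e-01  1.404e+02] yaw err deg 0.02
pred [320.3 177.1] ell [321.4 176.7] [64.  64.4] world [ 0.5796 -0.3058  0.014 ]
pred [212.7 167.8] ell [213.  170.3] [17.3 26.3] world [ 0.5854 -0.296   0.014 ]
```

```bash
python3 -m jog '[{"grip":1,"x":0,"y":0,"z":15,"rx":0,"ry":0,"rz":0},{"grip":1,"x":0,"y":0,"z":25,"rx":0,"ry":0,"rz":0},{"grip":1,"x":0,"y":0,"z":25,"rx":0,"ry":0,"rz":0},{"grip":1,"x":0,"y":0,"z":25,"rx":0,"ry":0,"rz":0},{"grip":1,"x":0,"y":0,"z":20,"rx":0,"ry":0,"rz":0},{"grip":1,"x":0,"y":0,"z":10,"rx":0,"ry":0,"rz":0},{"grip":1,"x":0,"y":0,"z":8,"rx":0,"ry":0,"rz":0},{"grip":1,"x":0,"y":0,"z":0,"rx":0,"ry":0,"rz":0}]' 
python3 -m jog '[{"grip":1,"x":0,"y":0,"z":3,"rx":0,"ry":0,"rz":0},{"grip":1,"x":0,"y":0,"z":0,"rx":0,"ry":0,"rz":0},{"grip":1,"x":0,"y":0,"z":0,"rx":0,"ry":0,"rz":0}]' 
python3 st.py 0.580 -0.307 0.2245
python3 - <<'E'
from h import *
c=read_camera("wrist");cv2.imwrite("pics/w5.png",c["frame"][:,:,::-1])
c=read_camera("scene");f=c["frame"][90:220,180:320,::-1];cv2.imwrite("pics/s5.png",cv2.resize(f,None,fx=4,fy=4))
E
```

```text
time: 6.78
eef_pos: [0.5796, -0.3057, 0.2352]
tcp_rot: [0.707, 0.707, -0.0, -0.001]
contact_force: [-0.2, 1.2, -0.3]
opening: 0.22
time: 7.03
eef_pos: [0.5803, -0.3064, 0.2352]
tcp_rot: [0.707, 0.707, 0.0, 0.001]
contact_force: [0.2, 0.9, 0.7]
opening: 0.228
t 7.03 pos [ 0.5803 -0.3064  0.2352] x [-0.     1.    -0.001] z [ 0.002 -0.001 -1.   ] open 0.228 F [0.2 0.9 0.7]
tool delta mm [-0.6 -0.4 10.7] yaw err deg 0.01
```

View pics/w5.png

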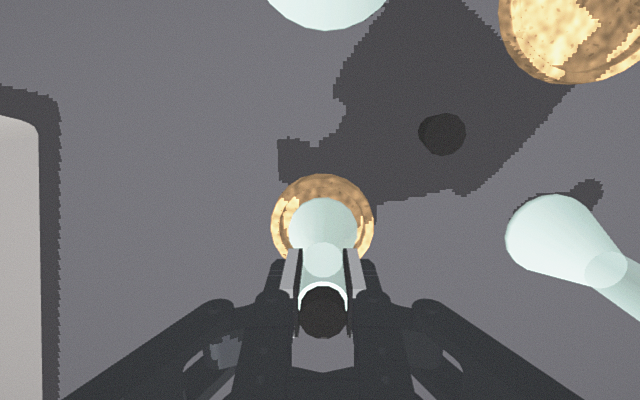

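View pics/s5.png

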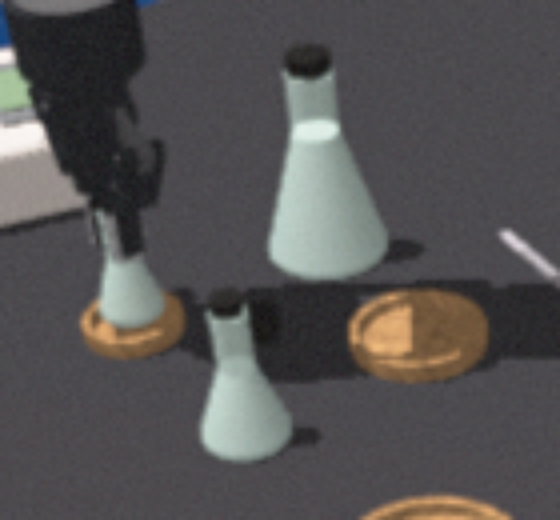

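```bash
python3 -m jog '[{"grip":1,"x":0,"y":0,"z":3,"rx":0,"ry":0,"rz":0},{"grip":1,"x":0,"y":0,"z":3,"rx":0,"ry":0,"rz":0},{"grip":1,"x":0,"y":0,"z":0,"rx":0,"ry":0,"rz":0}]' 
python3 -m jog '[{"grip":1,"x":0,"y":0,"z":2,"rx":0,"ry":0,"rz":0},{"grip":1,"x":0,"y":0,"z":0,"rx":0,"ry":0,"rz":0}]' 
python3 -m jog '[{"grip":1,"x":0,"y":0,"z":1,"rx":0,"ry":0,"rz":0},{"grip":1,"x":0,"y":0,"z":0,"rx":0,"ry":0,"rz":0}]' 
```

```text
time: 7.38
eef_pos: [0.5796, -0.3059, 0.227]
tcp_rot: [0.707, 0.707, -0.0, -0.001]
contact_force: [-0.9, 0.6, 0.0]
opening: 0.222
time: 7.55
eef_pos: [0.5797, -0.306, 0.2251]
tcp_rot: [0.707, 0.707, -0.0, -0.0]
contact_force: [-0.2, 0.1, -0.7]
opening: 0.221
time: 7.72
eef_pos: [0.58, -0.3061, 0.2251]
tcp_rot: [0.707, 0.707, 0.0, 0.0]
contact_force: [-0.8, 0.4, 2.0]
opening: 0.222
```

```bash
python3 -m jog '[{"grip":1,"x":0,"y":0,"z":1,"rx":0,"ry":0,"rz":0},{"grip":1,"x":0,"y":0,"z":0,"rx":0,"ry":0,"rz":0}]' 
python3 st.py .58 -.306 .2245
```

```text
time: 7.88
eef_pos: [0.5802, -0.3062, 0.2251]
tcp_rot: [0.707, 0.707, 0.0, 0.0]
contact_force: [-2.7, 2.3, 5.7]
opening: 0.22
t 7.88 pos [ 0.5802 -0.3062  0.2251] x [-0.  1.  0.] z [ 0.  0. -1.] open 0.22 F [-2.7  2.3  5.7]
tool delta mm [ 0.2 -0.2  0.6] yaw err deg 0.02
```

```bash
python3 -m jog '[{"grip":1,"x":0,"y":0,"z":-1,"rx":0,"ry":0,"rz":0},{"grip":0.7,"x":0,"y":0,"z":0,"rx":0,"ry":0,"rz":0},{"grip":0.5,"x":0,"y":0,"z":0,"rx":0,"ry":0,"rz":0},{"grip":0.3,"x":0,"y":0,"z":0,"rx":0,"ry":0,"rz":0},{"grip":0,"x":0,"y":0,"z":0,"rx":0,"ry":0,"rz":0},{"grip":0,"x":0,"y":0,"z":0,"rx":0,"ry":0,"rz":0},{"grip":0,"x":0,"y":0,"z":0,"rx":0,"ry":0,"rz":0}]' 
python3 - <<'E'
from h import *
c=read_camera("wrist");cv2.imwrite("pics/w6.png",c["frame"][:,:,::-1])
E
```

```text
time: 8.47
eef_pos: [0.5799, -0.3061, 0.2246]
tcp_rot: [0.707, 0.707, -0.0, -0.0]
contact_force: [-0.2, -0.4, 0.5]
opening: 0.979
```

View pics/w6.png

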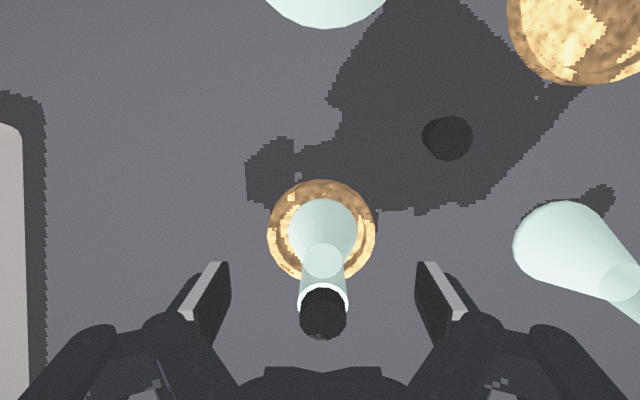

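```bash
python3 -m jog '[{"grip":0,"x":0,"y":0,"z":-15,"rx":0,"ry":0,"rz":0},{"grip":0,"x":0,"y":0,"z":-30,"rx":0,"ry":0,"rz":0},{"grip":0,"x":0,"y":0,"z":-30,"rx":0,"ry":0,"rz":0},{"grip":0,"x":0,"y":0,"z":-30,"rx":0,"ry":0,"rz":0},{"grip":0,"x":30,"y":2,"z":-30,"rx":0,"ry":0,"rz":0},{"grip":0,"x":35,"y":2,"z":0,"rx":0,"ry":0,"rz":0},{"grip":0,"x":40,"y":2,"z":0,"rx":0,"ry":0,"rz":0},{"grip":0,"x":40,"y":3,"z":0,"rx":0,"ry":0,"rz":0}]' 
python3 -m jog '[{"grip":0,"x":0,"y":0,"z":0,"rx":0,"ry":0,"rz":0},{"grip":0,"x":0,"y":0,"z":0,"rx":0,"ry":0,"rz":0},{"grip":0,"x":0,"y":0,"z":0,"rx":0,"ry":0,"rz":0}]' 
python3 st.py .589 -.160 .226
python3 - <<'E'
from h import *
c=read_camera("wrist");cv2.imwrite("pics/w7.png",c["frame"][:,:,::-1])
print(proj(c,[.589,-.16,.101]),proj(c,[.589,-.16,0]))
E
```

```text
time: 9.18
eef_pos: [0.5886, -0.1606, 0.3619]
tcp_rot: [0.708, 0.707, 0.001, 0.002]
contact_force: [0.3, -0.1, 0.6]
opening: 0.997
time: 9.43
eef_pos: [0.5889, -0.1616, 0.3602]
tcp_rot: [0.707, 0.707, 0.0, 0.001]
contact_force: [-0.5, 0.0, -0.0]
opening: 0.998
t 9.43 pos [ 0.5889 -0.1616  0.3602] x [-0.001  1.    -0.001] z [ 0.001 -0.001 -1.   ] open 0.998 F [-0.5  0.  -0. ]
tool delta mm [  1.8  -0.  134.2] yaw err deg 0.05
[323.52977431 206.93797846] [323.2450549  174.56769732]
```

View pics/w7.png

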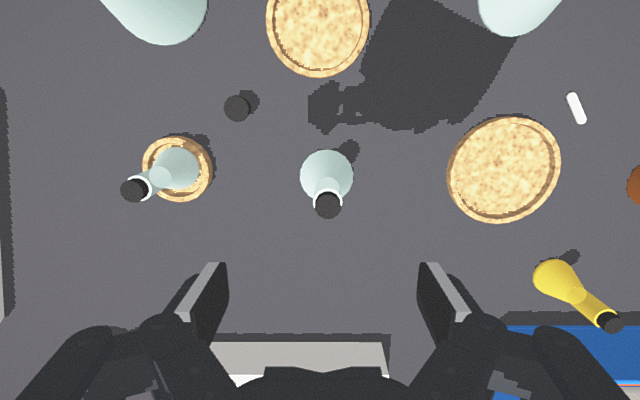

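```bash
python3 -m jog '[{"grip":0,"x":3,"y":0,"z":15,"rx":0,"ry":0,"rz":0},{"grip":0,"x":0,"y":0,"z":25,"rx":0,"ry":0,"rz":0},{"grip":0,"x":0,"y":0,"z":30,"rx":0,"ry":0,"rz":0},{"grip":0,"x":0,"y":0,"z":25,"rx":0,"ry":0,"rz":0},{"grip":0,"x":0,"y":0,"z":20,"rx":0,"ry":0,"rz":0},{"grip":0,"x":0,"y":0,"z":15,"rx":0,"ry":0,"rz":0},{"grip":0,"x":0,"y":0,"z":0,"rx":0,"ry":0,"rz":0},{"grip":0,"x":0,"y":0,"z":0,"rx":0,"ry":0,"rz":0}]' 
python3 st.py .589 -.158 .228
python3 - <<'E'
from h import *
c=read_camera("wrist");cv2.imwrite("pics/w8.png",c["frame"][:,:,::-1])
E
```

```text
time: 10.15
eef_pos: [0.5885, -0.1599, 0.2284]
tcp_rot: [0.708, 0.706, -0.0, -0.001]
contact_force: [0.4, -0.2, 0.5]
opening: 1.001
t 10.15 pos [ 0.5885 -0.1599  0.2284] x [0.002 1.    0.001] z [-0.002  0.001 -1.   ] open 1.001 F [ 0.4 -0.2  0.5]
tool delta mm [1.9 0.5 0.4] yaw err deg -0.1
```

View pics/w8.png

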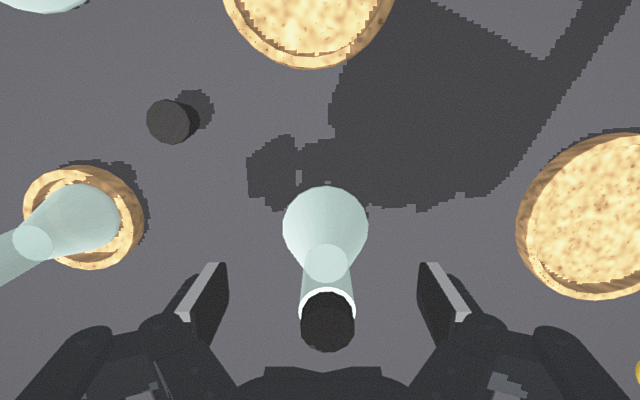

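Flask b's stopper at (327,322) sits between the pads, about 1 mm to the right of centre. I'll close on it.

```bash
python3 -m jog '[{"grip":0.3,"x":1,"y":0,"z":0,"rx":0,"ry":0,"rz":0},{"grip":1,"x":0,"y":0,"z":0,"rx":0,"ry":0,"rz":0},{"grip":1,"x":0,"y":0,"z":0,"rx":0,"ry":0,"rz":0},{"grip":1,"x":0,"y":0,"z":0,"rx":0,"ry":0,"rz":0},{"grip":1,"x":0,"y":0,"z":0,"rx":0,"ry":0,"rz":0},{"grip":1,"x":0,"y":0,"z":0,"rx":0,"ry":0,"rz":0},{"grip":1,"x":0,"y":0,"z":0,"rx":0,"ry":0,"rz":0},{"grip":1,"x":0,"y":0,"z":0,"rx":0,"ry":0,"rz":0}]' 35
python3 -m jog '[{"grip":1,"x":0,"y":0,"z":-10,"rx":0,"ry":0,"rz":0},{"grip":1,"x":0,"y":0,"z":-20,"rx":0,"ry":0,"rz":0},{"grip":1,"x":0,"y":0,"z":-25,"rx":0,"ry":0,"rz":0},{"grip":1,"x":0,"y":0,"z":-25,"rx":0,"ry":0,"rz":0},{"grip":1,"x":0,"y":0,"z":-25,"rx":0,"ry":0,"rz":0},{"grip":1,"x":0,"y":0,"z":-25,"rx":0,"ry":0,"rz":0},{"grip":1,"x":0,"y":0,"z":-15,"rx":0,"ry":0,"rz":0},{"grip":1,"x":0,"y":0,"z":0,"rx":0,"ry":0,"rz":0}]'
python3 st.py .593 .299 .37
```

```text
time: 10.87
eef_pos: [0.589, -0.1577, 0.2297]
tcp_rot: [0.707, 0.707, 0.0, 0.0]
contact_force: [-0.7, 0.3, 2.8]
opening: 0.245
time: 11.53
eef_pos: [0.5896, -0.1578, 0.3794]
tcp_rot: [0.707, 0.707, 0.002, 0.004]
contact_force: [1.1, -0.0, 0.4]
opening: 0.247
t 11.53 pos [ 0.5896 -0.1578  0.3794] x [-0.     1.    -0.004] z [ 0.008 -0.004 -1.   ] open 0.247 F [ 1.1 -0.   0.4]
tool delta mm [456.9   3.5   7.9] yaw err deg 0.02
```

```bash
python3 -m jog '[{"grip":1,"x":15,"y":0,"z":0,"rx":0,"ry":0,"rz":0},{"grip":1,"x":30,"y":0,"z":0,"rx":0,"ry":0,"rz":0},{"grip":1,"x":30,"y":0,"z":0,"rx":0,"ry":0,"rz":0},{"grip":1,"x":30,"y":1,"z":0,"rx":0,"ry":0,"rz":0},{"grip":1,"x":30,"y":0,"z":0,"rx":0,"ry":0,"rz":0},{"grip":1,"x":30,"y":0,"z":0,"rx":0,"ry":0,"rz":0},{"grip":1,"x":30,"y":0,"z":0,"rx":0,"ry":0,"rz":0},{"grip":1,"x":30,"y":0,"z":0,"rx":0,"ry":0,"rz":0}]' 
python3 -m jog '[{"grip":1,"x":30,"y":1,"z":0,"rx":0,"ry":0,"rz":0},{"grip":1,"x":30,"y":1,"z":0,"rx":0,"ry":0,"rz":0},{"grip":1,"x":30,"y":1,"z":0,"rx":0,"ry":0,"rz":0},{"grip":1,"x":30,"y":0,"z":0,"rx":0,"ry":0,"rz":0},{"grip":1,"x":30,"y":0,"z":0,"rx":0,"ry":0,"rz":0},{"grip":1,"x":30,"y":0,"z":0,"rx":0,"ry":0,"rz":0},{"grip":1,"x":30,"y":0,"z":0,"rx":0,"ry":0,"rz":0},{"grip":1,"x":20,"y":0,"z":0,"rx":0,"ry":0,"rz":0}]' 
python3 -m jog '[{"grip":1,"x":0,"y":0,"z":0,"rx":0,"ry":0,"rz":0},{"grip":1,"x":0,"y":0,"z":0,"rx":0,"ry":0,"rz":0},{"grip":1,"x":0,"y":0,"z":0,"rx":0,"ry":0,"rz":0}]' 
python3 st.py 0.593 0.299 0.2345
python3 rest.py wrist .593 .299
python3 - <<'E'
from h import *
c=read_camera("wrist");cv2.imwrite("pics/w9.png",c["frame"][:,:,::-1])
E
```

```text
time: 12.2
eef_pos: [0.5886, 0.0697, 0.3714]
tcp_rot: [0.707, 0.707, -0.001, -0.002]
contact_force: [0.6, 0.1, -0.1]
opening: 0.248
time: 12.87
eef_pos: [0.5911, 0.3005, 0.3711]
tcp_rot: [0.706, 0.708, -0.002, -0.002]
contact_force: [-0.7, -0.0, -0.1]
opening: 0.25
time: 13.12
eef_pos: [0.5921, 0.2974, 0.3721]
tcp_rot: [0.707, 0.707, -0.002, -0.001]
contact_force: [-0.9, -0.5, -0.7]
opening: 0.246
t 13.12 pos [0.5921 0.2974 0.3721] x [-0.001  1.    -0.001] z [-0.003 -0.001 -1.   ] open 0.246 F [-0.9 -0.5 -0.7]
tool delta mm [  1.8   1.4 137.6] yaw err deg 0.04
pred [323.3 177.4] ell [327.  177.6] [73.8 74.7] world [0.5932 0.3027 0.014 ]
```

View pics/w9.png

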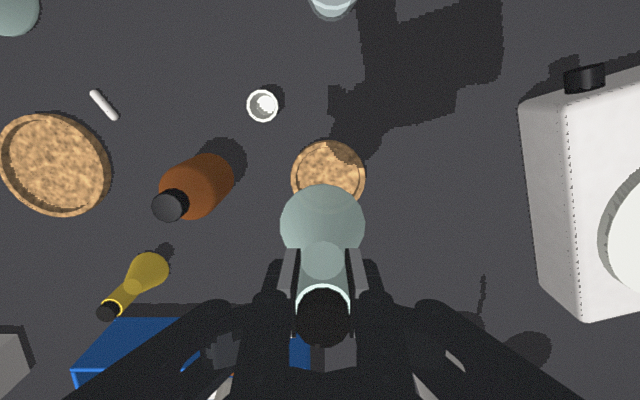

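```bash
python3 -m jog '[{"grip":1,"x":4,"y":1,"z":15,"rx":0,"ry":0,"rz":0},{"grip":1,"x":0,"y":0,"z":25,"rx":0,"ry":0,"rz":0},{"grip":1,"x":0,"y":0,"z":25,"rx":0,"ry":0,"rz":0},{"grip":1,"x":0,"y":0,"z":25,"rx":0,"ry":0,"rz":0},{"grip":1,"x":0,"y":0,"z":15,"rx":0,"ry":0,"rz":0},{"grip":1,"x":0,"y":0,"z":5,"rx":0,"ry":0,"rz":0},{"grip":1,"x":0,"y":0,"z":0,"rx":0,"ry":0,"rz":0},{"grip":1,"x":0,"y":0,"z":0,"rx":0,"ry":0,"rz":0}]' 
python3 st.py 0.593 0.302 0.2345
python3 - <<'E'
from h import *
c=read_camera("wrist");cv2.imwrite("pics/w10.png",c["frame"][:,:,::-1])
E
```

```text
time: 13.88
eef_pos: [0.5942, 0.3013, 0.2649]
tcp_rot: [0.707, 0.707, 0.001, 0.0]
contact_force: [0.6, -0.6, 0.1]
opening: 0.245
t 13.88 pos [0.5942 0.3013 0.2649] x [0. 1. 0.] z [ 0.001  0.    -1.   ] open 0.245 F [ 0.6 -0.6  0.1]
tool delta mm [ 0.7 -1.3 30.4] yaw err deg -0.01
```

View pics/w10.png

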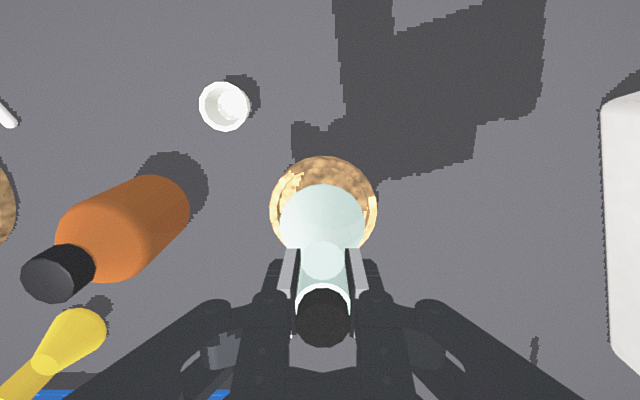

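Rest centre at about (323,205) and flask at (322,...), so they line up. Lowering.

```bash
python3 -m jog '[{"grip":1,"x":0,"y":-1,"z":8,"rx":0,"ry":0,"rz":0},{"grip":1,"x":0,"y":0,"z":8,"rx":0,"ry":0,"rz":0},{"grip":1,"x":0,"y":0,"z":6,"rx":0,"ry":0,"rz":0},{"grip":1,"x":0,"y":0,"z":3,"rx":0,"ry":0,"rz":0},{"grip":1,"x":0,"y":0,"z":0,"rx":0,"ry":0,"rz":0},{"grip":1,"x":0,"y":0,"z":0,"rx":0,"ry":0,"rz":0}]' 
python3 -m jog '[{"grip":1,"x":0,"y":0,"z":2,"rx":0,"ry":0,"rz":0},{"grip":1,"x":0,"y":0,"z":0,"rx":0,"ry":0,"rz":0}]' 
python3 -m jog '[{"grip":1,"x":0,"y":0,"z":1,"rx":0,"ry":0,"rz":0},{"grip":1,"x":0,"y":0,"z":0,"rx":0,"ry":0,"rz":0}]' 
python3 -m jog '[{"grip":1,"x":0,"y":0,"z":1,"rx":0,"ry":0,"rz":0},{"grip":1,"x":0,"y":0,"z":0,"rx":0,"ry":0,"rz":0}]' 
```

```text
time: 14.43
eef_pos: [0.5926, 0.3014, 0.2387]
tcp_rot: [0.707, 0.707, -0.0, -0.0]
contact_force: [0.5, 0.4, -0.4]
opening: 0.244
time: 14.6
eef_pos: [0.5928, 0.3014, 0.2372]
tcp_rot: [0.707, 0.707, 0.0, 0.0]
contact_force: [-0.4, 0.5, -1.6]
opening: 0.247
time: 14.77
eef_pos: [0.5928, 0.3014, 0.2362]
tcp_rot: [0.707, 0.707, 0.0, 0.0]
contact_force: [-1.2, 0.6, -0.8]
opening: 0.248
time: 14.93
eef_pos: [0.5927, 0.3014, 0.2351]
tcp_rot: [0.707, 0.707, -0.0, -0.0]
contact_force: [-0.8, -0.5, -0.0]
opening: 0.245
```

```bash
python3 -m jog '[{"grip":1,"x":0,"y":0,"z":1,"rx":0,"ry":0,"rz":0},{"grip":1,"x":0,"y":0,"z":0,"rx":0,"ry":0,"rz":0}]' 
python3 -m jog '[{"grip":1,"x":0,"y":0,"z":1,"rx":0,"ry":0,"rz":0},{"grip":1,"x":0,"y":0,"z":0,"rx":0,"ry":0,"rz":0}]' 
```

```text
time: 15.1
eef_pos: [0.5929, 0.3014, 0.2347]
tcp_rot: [0.707, 0.707, 0.0, 0.0]
contact_force: [-1.6, -1.1, 1.5]
opening: 0.246
time: 15.27
eef_pos: [0.5931, 0.3015, 0.2348]
tcp_rot: [0.707, 0.707, 0.0, 0.0]
contact_force: [-3.0, -1.3, 6.0]
opening: 0.248
```

```bash
python3 -m jog '[{"grip":1,"x":0,"y":0,"z":-1,"rx":0,"ry":0,"rz":0},{"grip":0.7,"x":0,"y":0,"z":0,"rx":0,"ry":0,"rz":0},{"grip":0.5,"x":0,"y":0,"z":0,"rx":0,"ry":0,"rz":0},{"grip":0.3,"x":0,"y":0,"z":0,"rx":0,"ry":0,"rz":0},{"grip":0,"x":0,"y":0,"z":0,"rx":0,"ry":0,"rz":0},{"grip":0,"x":0,"y":0,"z":0,"rx":0,"ry":0,"rz":0},{"grip":0,"x":0,"y":0,"z":0,"rx":0,"ry":0,"rz":0}]' 
python3 - <<'E'
from h import *
c=read_camera("wrist");cv2.imwrite("pics/w11.png",c["frame"][:,:,::-1])
E
```

```text
time: 15.85
eef_pos: [0.5927, 0.3014, 0.234]
tcp_rot: [0.707, 0.707, -0.0, -0.0]
contact_force: [-0.8, -0.1, 0.3]
opening: 0.982
```

View pics/w11.png

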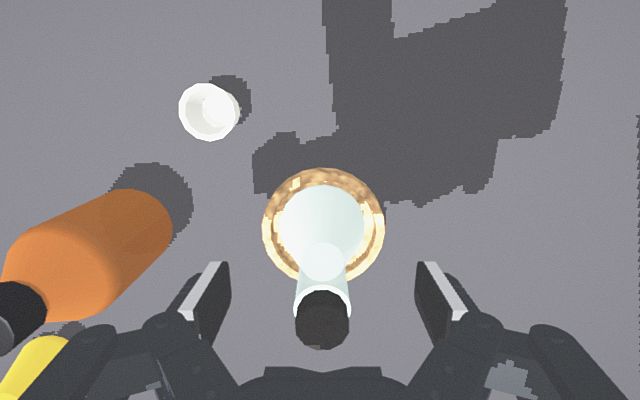

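```bash
python3 -m jog '[{"grip":0,"x":0,"y":0,"z":-15,"rx":0,"ry":0,"rz":0},{"grip":0,"x":0,"y":0,"z":-30,"rx":0,"ry":0,"rz":0},{"grip":0,"x":0,"y":0,"z":-30,"rx":0,"ry":0,"rz":0},{"grip":0,"x":0,"y":0,"z":-30,"rx":0,"ry":0,"rz":0},{"grip":0,"x":-10,"y":-5,"z":-30,"rx":0,"ry":0,"rz":0},{"grip":0,"x":-30,"y":-17,"z":-10,"rx":0,"ry":0,"rz":0},{"grip":0,"x":-30,"y":-17,"z":0,"rx":0,"ry":0,"rz":0},{"grip":0,"x":-30,"y":-17,"z":0,"rx":0,"ry":0,"rz":0}]' 
python3 -m jog '[{"grip":0,"x":-30,"y":-17,"z":0,"rx":0,"ry":0,"rz":0},{"grip":0,"x":-30,"y":-17,"z":0,"rx":0,"ry":0,"rz":0},{"grip":0,"x":-30,"y":-17,"z":0,"rx":0,"ry":0,"rz":0},{"grip":0,"x":-30,"y":-17,"z":0,"rx":0,"ry":0,"rz":0},{"grip":0,"x":-30,"y":-17,"z":0,"rx":0,"ry":0,"rz":0},{"grip":0,"x":-30,"y":-17,"z":0,"rx":0,"ry":0,"rz":0},{"grip":0,"x":-15,"y":-7,"z":0,"rx":0,"ry":0,"rz":0},{"grip":0,"x":0,"y":0,"z":0,"rx":0,"ry":0,"rz":0}]' 
python3 st.py .4275 .006 .242
python3 - <<'E'
from h import *
c=read_camera("wrist");cv2.imwrite("pics/w12.png",c["frame"][:,:,::-1])
print(proj(c,[.4275,.006,.118]),proj(c,[.4275,.006,0]))
E
```

```text
time: 16.57
eef_pos: [0.5362, 0.2007, 0.3824]
tcp_rot: [0.707, 0.708, 0.002, 0.001]
contact_force: [-0.2, 0.2, -0.3]
opening: 0.998
time: 17.23
eef_pos: [0.4266, 0.0045, 0.3804]
tcp_rot: [0.708, 0.706, 0.0, 0.001]
contact_force: [0.3, -0.0, -0.4]
opening: 1.003
t 17.23 pos [0.4266 0.0045 0.3804] x [ 0.004  1.    -0.001] z [ 0.002 -0.001 -1.   ] open 1.003 F [ 0.3 -0.  -0.4]
tool delta mm [  1.7   0.7 138.4] yaw err deg -0.21
[323.49649597 206.40165396] [323.21117943 170.73232274]
```

View pics/w12.png

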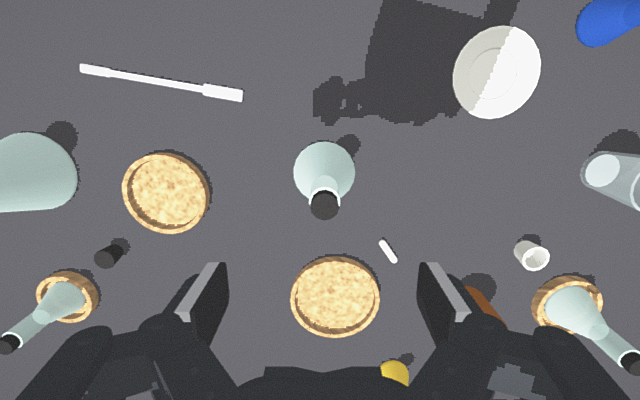

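```bash
python3 -m jog '[{"grip":0,"x":1,"y":1,"z":15,"rx":0,"ry":0,"rz":0},{"grip":0,"x":0,"y":0,"z":25,"rx":0,"ry":0,"rz":0},{"grip":0,"x":0,"y":0,"z":30,"rx":0,"ry":0,"rz":0},{"grip":0,"x":0,"y":0,"z":30,"rx":0,"ry":0,"rz":0},{"grip":0,"x":0,"y":0,"z":23,"rx":0,"ry":0,"rz":0},{"grip":0,"x":0,"y":0,"z":15,"rx":0,"ry":0,"rz":0},{"grip":0,"x":0,"y":0,"z":0,"rx":0,"ry":0,"rz":0},{"grip":0,"x":0,"y":0,"z":0,"rx":0,"ry":0,"rz":0}]' 
python3 st.py .4275 .006 .242
python3 - <<'E'
from h import *
c=read_camera("wrist");cv2.imwrite("pics/w13.png",c["frame"][:,:,::-1])
E
```

```text
time: 17.95
eef_pos: [0.4291, 0.0081, 0.2411]
tcp_rot: [0.707, 0.708, -0.0, -0.001]
contact_force: [0.9, -0.0, 0.6]
opening: 1.0
t 17.95 pos [0.4291 0.0081 0.2411] x [-0.001  1.     0.001] z [-0.001  0.001 -1.   ] open 1.0 F [ 0.9 -0.   0.6]
tool delta mm [-2.1 -1.6 -0.9] yaw err deg 0.08
```

View pics/w13.png

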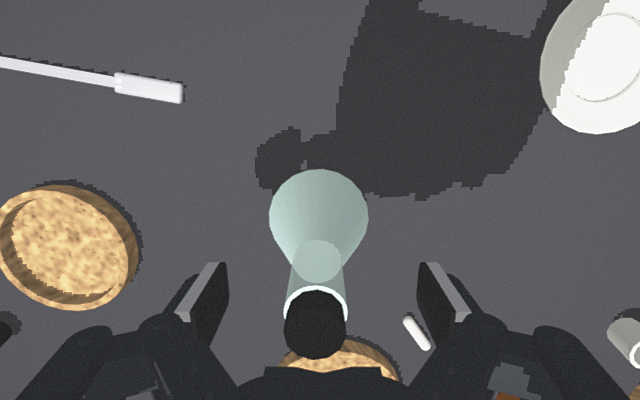

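```bash
python3 -m jog '[{"grip":0.2,"x":-2,"y":-1,"z":0,"rx":0,"ry":0,"rz":0},{"grip":1,"x":0,"y":0,"z":0,"rx":0,"ry":0,"rz":0},{"grip":1,"x":0,"y":0,"z":0,"rx":0,"ry":0,"rz":0},{"grip":1,"x":0,"y":0,"z":0,"rx":0,"ry":0,"rz":0},{"grip":1,"x":0,"y":0,"z":0,"rx":0,"ry":0,"rz":0},{"grip":1,"x":0,"y":0,"z":0,"rx":0,"ry":0,"rz":0},{"grip":1,"x":0,"y":0,"z":0,"rx":0,"ry":0,"rz":0},{"grip":1,"x":0,"y":0,"z":0,"rx":0,"ry":0,"rz":0}]' 40
python3 st.py .4275 .006 .242
python3 -m jog '[{"grip":1,"x":0,"y":0,"z":-10,"rx":0,"ry":0,"rz":0},{"grip":1,"x":0,"y":0,"z":-20,"rx":0,"ry":0,"rz":0},{"grip":1,"x":0,"y":0,"z":-20,"rx":0,"ry":0,"rz":0},{"grip":1,"x":0,"y":0,"z":-20,"rx":0,"ry":0,"rz":0},{"grip":1,"x":0,"y":0,"z":-10,"rx":0,"ry":0,"rz":0},{"grip":1,"x":0,"y":0,"z":0,"rx":0,"ry":0,"rz":0}]'
python3 st.py .449 -.166 .322
```

```text
time: 18.67
eef_pos: [0.4281, 0.0053, 0.2418]
tcp_rot: [0.707, 0.707, 0.0, 0.0]
contact_force: [-0.8, 0.8, 4.4]
opening: 0.273
t 18.67 pos [0.4281 0.0053 0.2418] x [-0.  1. -0.] z [ 0.001 -0.    -1.   ] open 0.273 F [-0.8  0.8  4.4]
tool delta mm [ 0.7 -0.6 -0.2] yaw err deg 0.0
time: 19.17
eef_pos: [0.4285, 0.0052, 0.3238]
tcp_rot: [0.707, 0.707, 0.001, 0.002]
contact_force: [0.2, -0.1, -1.2]
opening: 0.271
t 19.17 pos [0.4285 0.0052 0.3238] x [-0.     1.    -0.001] z [ 0.005 -0.001 -1.   ] open 0.271 F [ 0.2 -0.1 -1.2]
tool delta mm [-171.2   20.5    2.1] yaw err deg 0.01
```

```bash
python3 -m jog '[{"grip":1,"x":-15,"y":2,"z":0,"rx":0,"ry":0,"rz":0},{"grip":1,"x":-26,"y":3,"z":0,"rx":0,"ry":0,"rz":0},{"grip":1,"x":-30,"y":3,"z":0,"rx":0,"ry":0,"rz":0},{"grip":1,"x":-30,"y":3,"z":0,"rx":0,"ry":0,"rz":0},{"grip":1,"x":-30,"y":4,"z":0,"rx":0,"ry":0,"rz":0},{"grip":1,"x":-25,"y":3,"z":0,"rx":0,"ry":0,"rz":0},{"grip":1,"x":-15,"y":2,"z":0,"rx":0,"ry":0,"rz":0},{"grip":1,"x":0,"y":0,"z":0,"rx":0,"ry":0,"rz":0}]' 
python3 -m jog '[{"grip":1,"x":0,"y":0,"z":0,"rx":0,"ry":0,"rz":0},{"grip":1,"x":0,"y":0,"z":0,"rx":0,"ry":0,"rz":0}]' 
python3 st.py .449 -.166 .247
python3 rest.py wrist .449 -.166
python3 - <<'E'
from h import *
c=read_camera("wrist");cv2.imwrite("pics/w14.png",c["frame"][:,:,::-1])
E
```

```text
time: 19.83
eef_pos: [0.4477, -0.168, 0.3199]
tcp_rot: [0.708, 0.706, -0.001, -0.001]
contact_force: [-0.2, -0.4, -0.6]
opening: 0.274
time: 20.0
eef_pos: [0.4473, -0.165, 0.3199]
tcp_rot: [0.707, 0.707, -0.0, -0.001]
contact_force: [-0.4, -0.9, -0.5]
opening: 0.268
t 20.0 pos [ 0.4473 -0.165   0.3199] x [-0.     1.     0.002] z [-0.002  0.002 -1.   ] open 0.268 F [-0.4 -0.9 -0.5]
tool delta mm [-1.2  1.8 72.9] yaw err deg 0.01
pred [319.3 192.1] ell [321.7 186.6] [89.3 98.3] world [ 0.444  -0.1639  0.014 ]
```

View pics/w14.png

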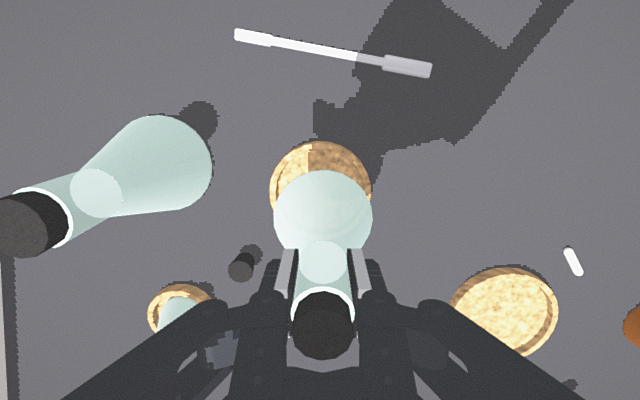

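```bash
python3 -m jog '[{"grip":1,"x":0,"y":1,"z":10,"rx":0,"ry":0,"rz":0},{"grip":1,"x":0,"y":0,"z":15,"rx":0,"ry":0,"rz":0},{"grip":1,"x":0,"y":0,"z":15,"rx":0,"ry":0,"rz":0},{"grip":1,"x":0,"y":0,"z":10,"rx":0,"ry":0,"rz":0},{"grip":1,"x":0,"y":0,"z":5,"rx":0,"ry":0,"rz":0},{"grip":1,"x":0,"y":0,"z":0,"rx":0,"ry":0,"rz":0},{"grip":1,"x":0,"y":0,"z":0,"rx":0,"ry":0,"rz":0}]' 
python3 st.py .449 -.165 .247
python3 - <<'E'
from h import *
c=read_camera("wrist");cv2.imwrite("pics/w15.png",c["frame"][:,:,::-1])
c=read_camera("scene");f=c["frame"][80:230,190:370,::-1];cv2.imwrite("pics/s15.png",cv2.resize(f,None,fx=4,fy=4))
E
```

```text
time: 20.68
eef_pos: [0.4489, -0.1655, 0.2661]
tcp_rot: [0.707, 0.707, -0.0, -0.0]
contact_force: [0.4, -0.2, -1.0]
opening: 0.272
t 20.68 pos [ 0.4489 -0.1655  0.2661] x [-0.001  1.     0.   ] z [-0.  0. -1.] open 0.272 F [ 0.4 -0.2 -1. ]
tool delta mm [ 0.5  0.1 19.1] yaw err deg 0.03
```

View pics/w15.png

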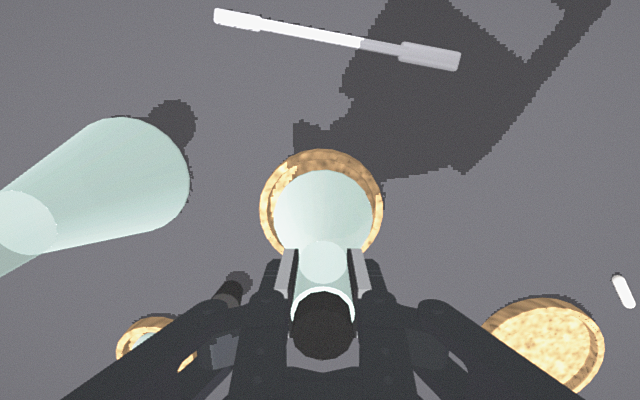

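View pics/s15.png

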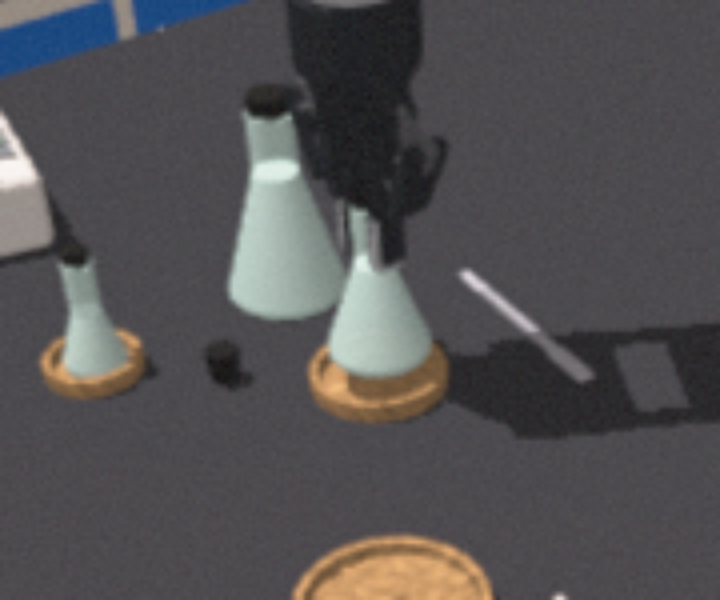

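Rest c (centre about (322,208)) lines up with the flask. Lowering the remaining ~19 mm.

```bash
python3 -m jog '[{"grip":1,"x":0,"y":0,"z":6,"rx":0,"ry":0,"rz":0},{"grip":1,"x":0,"y":0,"z":6,"rx":0,"ry":0,"rz":0},{"grip":1,"x":0,"y":0,"z":3,"rx":0,"ry":0,"rz":0},{"grip":1,"x":0,"y":0,"z":2,"rx":0,"ry":0,"rz":0},{"grip":1,"x":0,"y":0,"z":0,"rx":0,"ry":0,"rz":0},{"grip":1,"x":0,"y":0,"z":0,"rx":0,"ry":0,"rz":0}]' 
python3 -m jog '[{"grip":1,"x":0,"y":0,"z":1,"rx":0,"ry":0,"rz":0},{"grip":1,"x":0,"y":0,"z":0,"rx":0,"ry":0,"rz":0}]' 
python3 -m jog '[{"grip":1,"x":0,"y":0,"z":1,"rx":0,"ry":0,"rz":0},{"grip":1,"x":0,"y":0,"z":0,"rx":0,"ry":0,"rz":0}]'
python3 -m jog '[{"grip":1,"x":0,"y":0,"z":0.5,"rx":0,"ry":0,"rz":0},{"grip":1,"x":0,"y":0,"z":0,"rx":0,"ry":0,"rz":0}]' 
```

```text
time: 21.28
eef_pos: [0.4488, -0.1656, 0.2489]
tcp_rot: [0.707, 0.707, -0.0, -0.0]
contact_force: [-0.1, 0.6, -0.9]
opening: 0.272
time: 21.45
eef_pos: [0.4489, -0.1657, 0.2482]
tcp_rot: [0.707, 0.707, -0.0, 0.0]
contact_force: [0.1, 0.9, -1.6]
opening: 0.273
time: 21.62
eef_pos: [0.4488, -0.1656, 0.2471]
tcp_rot: [0.707, 0.707, -0.0, -0.0]
contact_force: [-0.4, 0.3, -1.5]
opening: 0.27
time: 21.78
eef_pos: [0.4489, -0.1657, 0.2468]
tcp_rot: [0.707, 0.707, 0.0, 0.0]
contact_force: [-0.1, 0.8, -0.3]
opening: 0.268
```

```bash
python3 -m jog '[{"grip":1,"x":0,"y":0,"z":1,"rx":0,"ry":0,"rz":0},{"grip":1,"x":0,"y":0,"z":0,"rx":0,"ry":0,"rz":0}]'
python3 -m jog '[{"grip":1,"x":0,"y":0,"z":0.5,"rx":0,"ry":0,"rz":0},{"grip":1,"x":0,"y":0,"z":0,"rx":0,"ry":0,"rz":0}]' 
```

```text
time: 21.95
eef_pos: [0.4492, -0.1658, 0.2468]
tcp_rot: [0.707, 0.707, -0.0, -0.0]
contact_force: [-2.0, 1.5, 5.5]
opening: 0.271
time: 22.12
eef_pos: [0.4493, -0.1658, 0.2468]
tcp_rot: [0.707, 0.707, -0.0, -0.0]
contact_force: [-4.2, 2.9, 8.4]
opening: 0.268
```

```bash
python3 -m jog '[{"grip":1,"x":0,"y":0,"z":-1.5,"rx":0,"ry":0,"rz":0},{"grip":0.7,"x":0,"y":0,"z":0,"rx":0,"ry":0,"rz":0},{"grip":0.5,"x":0,"y":0,"z":0,"rx":0,"ry":0,"rz":0},{"grip":0.3,"x":0,"y":0,"z":0,"rx":0,"ry":0,"rz":0},{"grip":0,"x":0,"y":0,"z":0,"rx":0,"ry":0,"rz":0},{"grip":0,"x":0,"y":0,"z":0,"rx":0,"ry":0,"rz":0},{"grip":0,"x":0,"y":0,"z":0,"rx":0,"ry":0,"rz":0}]' 
python3 - <<'E'
from h import *
c=read_camera("wrist");cv2.imwrite("pics/w16.png",c["frame"][:,:,::-1])
E
python3 st.py .4264 -.304 .385
```

```text
time: 22.7
eef_pos: [0.4488, -0.1656, 0.2465]
tcp_rot: [0.707, 0.707, -0.0, -0.0]
contact_force: [-0.9, -0.7, 0.5]
opening: 0.982
t 22.75 pos [ 0.4488 -0.1656  0.2465] x [-0.  1.  0.] z [-0.  0. -1.] open 0.999 F [-0.1  0.6 -0.1]
tool delta mm [-138.3  -22.4 -138.5] yaw err deg 0.01
```

View pics/w16.png

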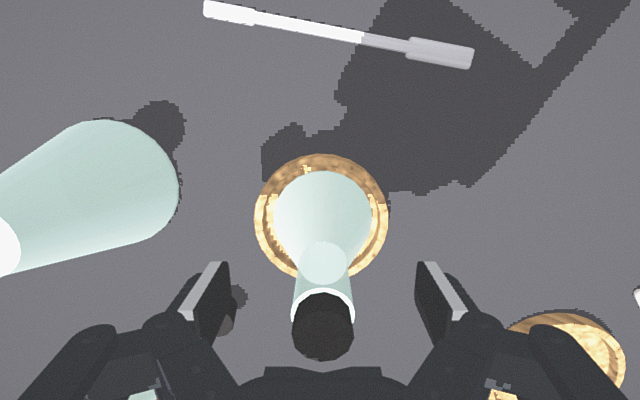

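```bash
python3 -m jog '[{"grip":0,"x":0,"y":0,"z":-15,"rx":0,"ry":0,"rz":0},{"grip":0,"x":0,"y":0,"z":-30,"rx":0,"ry":0,"rz":0},{"grip":0,"x":0,"y":0,"z":-30,"rx":0,"ry":0,"rz":0},{"grip":0,"x":0,"y":0,"z":-30,"rx":0,"ry":0,"rz":0},{"grip":0,"x":0,"y":0,"z":-25,"rx":0,"ry":0,"rz":0},{"grip":0,"x":-20,"y":-4,"z":-10,"rx":0,"ry":0,"rz":0},{"grip":0,"x":-30,"y":-5,"z":0,"rx":0,"ry":0,"rz":0},{"grip":0,"x":-30,"y":-5,"z":0,"rx":0,"ry":0,"rz":0}]' 
python3 -m jog '[{"grip":0,"x":-30,"y":-5,"z":0,"rx":0,"ry":0,"rz":0},{"grip":0,"x":-28,"y":-3,"z":0,"rx":0,"ry":0,"rz":0},{"grip":0,"x":0,"y":0,"z":0,"rx":0,"ry":0,"rz":0},{"grip":0,"x":0,"y":0,"z":0,"rx":0,"ry":0,"rz":0},{"grip":0,"x":0,"y":0,"z":0,"rx":0,"ry":0,"rz":0}]' 
python3 st.py .4264 -.304 .271
python3 - <<'E'
from h import *
c=read_camera("wrist");cv2.imwrite("pics/w17.png",c["frame"][:,:,::-1])
print(proj(c,[.4264,-.304,.152]),proj(c,[.4264,-.304,0]))
E
```

```text
time: 23.42
eef_pos: [0.4349, -0.2461, 0.3884]
tcp_rot: [0.706, 0.708, 0.0, 0.002]
contact_force: [0.7, -0.0, 0.3]
opening: 0.999
time: 23.83
eef_pos: [0.4268, -0.3033, 0.3863]
tcp_rot: [0.707, 0.707, 0.0, -0.001]
contact_force: [0.4, 0.4, 0.1]
opening: 0.998
t 23.83 pos [ 0.4268 -0.3033  0.3863] x [0.    1.    0.001] z [-0.     0.001 -1.   ] open 0.998 F [0.4 0.4 0.1]
tool delta mm [ -0.8  -0.3 115.3] yaw err deg -0.01
[319.36274732 219.2298733 ] [320.31968512 169.16588519]
```

View pics/w17.png

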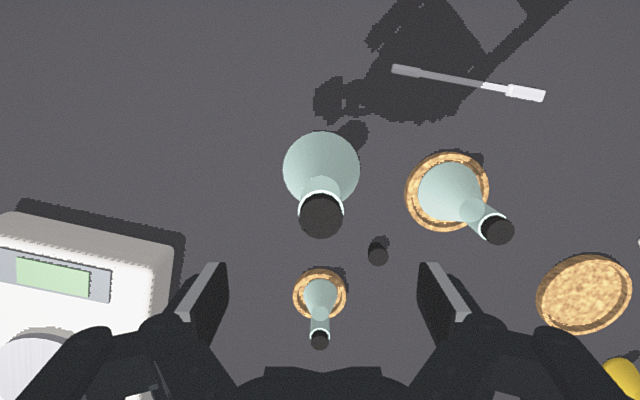

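```bash
python3 -m jog '[{"grip":0,"x":-1,"y":0,"z":15,"rx":0,"ry":0,"rz":0},{"grip":0,"x":0,"y":0,"z":25,"rx":0,"ry":0,"rz":0},{"grip":0,"x":0,"y":0,"z":25,"rx":0,"ry":0,"rz":0},{"grip":0,"x":0,"y":0,"z":25,"rx":0,"ry":0,"rz":0},{"grip":0,"x":0,"y":0,"z":15,"rx":0,"ry":0,"rz":0},{"grip":0,"x":0,"y":0,"z":10,"rx":0,"ry":0,"rz":0},{"grip":0,"x":0,"y":0,"z":0,"rx":0,"ry":0,"rz":0},{"grip":0,"x":0,"y":0,"z":0,"rx":0,"ry":0,"rz":0}]' 
python3 st.py .4264 -.304 .271
python3 - <<'E'
from h import *
c=read_camera("wrist");cv2.imwrite("pics/w18.png",c["frame"][:,:,::-1])
E
```

```text
time: 24.55
eef_pos: [0.4272, -0.3041, 0.2718]
tcp_rot: [0.707, 0.708, 0.0, -0.0]
contact_force: [0.6, 0.2, 0.3]
opening: 0.999
t 24.55 pos [ 0.4272 -0.3041  0.2718] x [-0.001  1.     0.   ] z [-0.  0. -1.] open 0.999 F [0.6 0.2 0.3]
tool delta mm [ 0.1 -0.8  0.8] yaw err deg 0.07
```

View pics/w18.png

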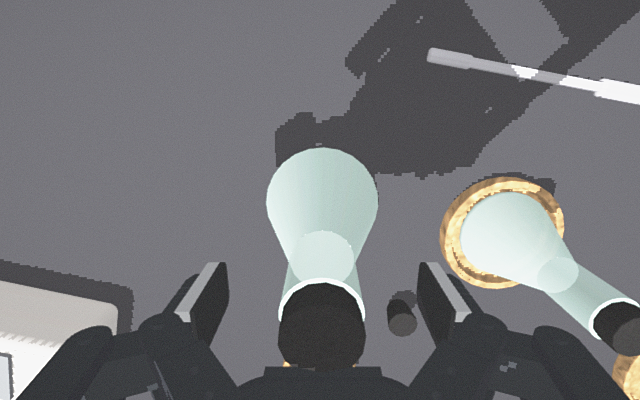

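```bash
python3 -m jog '[{"grip":0.2,"x":0,"y":0,"z":0,"rx":0,"ry":0,"rz":0},{"grip":1,"x":0,"y":0,"z":0,"rx":0,"ry":0,"rz":0},{"grip":1,"x":0,"y":0,"z":0,"rx":0,"ry":0,"rz":0},{"grip":1,"x":0,"y":0,"z":0,"rx":0,"ry":0,"rz":0},{"grip":1,"x":0,"y":0,"z":0,"rx":0,"ry":0,"rz":0},{"grip":1,"x":0,"y":0,"z":0,"rx":0,"ry":0,"rz":0},{"grip":1,"x":0,"y":0,"z":0,"rx":0,"ry":0,"rz":0},{"grip":1,"x":0,"y":0,"z":0,"rx":0,"ry":0,"rz":0}]' 50
python3 st.py .4264 -.304 .271
python3 -m jog '[{"grip":1,"x":0,"y":0,"z":-10,"rx":0,"ry":0,"rz":0},{"grip":1,"x":0,"y":0,"z":-20,"rx":0,"ry":0,"rz":0},{"grip":1,"x":0,"y":0,"z":-25,"rx":0,"ry":0,"rz":0},{"grip":1,"x":0,"y":0,"z":-25,"rx":0,"ry":0,"rz":0},{"grip":1,"x":0,"y":0,"z":-25,"rx":0,"ry":0,"rz":0},{"grip":1,"x":0,"y":0,"z":-25,"rx":0,"ry":0,"rz":0},{"grip":1,"x":0,"y":0,"z":-25,"rx":0,"ry":0,"rz":0},{"grip":1,"x":0,"y":0,"z":-10,"rx":0,"ry":0,"rz":0}]'
python3 -m jog '[{"grip":1,"x":0,"y":0,"z":0,"rx":0,"ry":0,"rz":0},{"grip":1,"x":0,"y":0,"z":0,"rx":0,"ry":0,"rz":0}]'
python3 st.py .5816 .0187 .42
python3 - <<'E'
from h import *
c=read_camera("wrist");cv2.imwrite("pics/w19.png",c["frame"][:,:,::-1])
E
```

```text
time: 25.27
eef_pos: [0.4271, -0.3048, 0.2724]
tcp_rot: [0.707, 0.707, 0.0, 0.0]
contact_force: [-0.2, 2.0, 4.9]
opening: 0.365
t 25.27 pos [ 0.4271 -0.3048  0.2724] x [-0.  1. -0.] z [ 0.001 -0.    -1.   ] open 0.365 F [-0.2  2.   4.9]
tool delta mm [ 0.8 -0.7  1.4] yaw err deg 0.0
time: 25.93
eef_pos: [0.427, -0.3049, 0.4406]
tcp_rot: [0.707, 0.707, -0.0, 0.003]
contact_force: [0.1, -1.0, -0.3]
opening: 0.362
time: 26.1
eef_pos: [0.4266, -0.3045, 0.4359]
tcp_rot: [0.707, 0.707, -0.0, -0.0]
contact_force: [-0.5, -0.0, -1.9]
opening: 0.363
t 26.1 pos [ 0.4266 -0.3045  0.4359] x [-0.  1.  0.] z [-0.001  0.    -1.   ] open 0.363 F [-0.5 -0.  -1.9]
tool delta mm [323.2 155.   15.9] yaw err deg 0.01
```

View pics/w19.png

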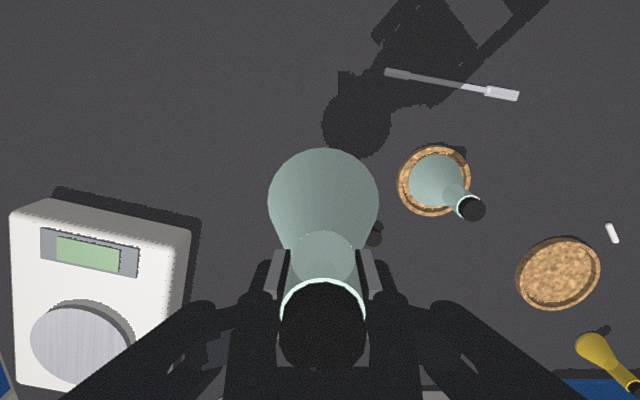

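```bash
python3 -m jog '[{"grip":1,"x":12,"y":6,"z":0,"rx":0,"ry":0,"rz":0},{"grip":1,"x":25,"y":12,"z":0,"rx":0,"ry":0,"rz":0},{"grip":1,"x":25,"y":12,"z":0,"rx":0,"ry":0,"rz":0},{"grip":1,"x":25,"y":12,"z":0,"rx":0,"ry":0,"rz":0},{"grip":1,"x":25,"y":12,"z":0,"rx":0,"ry":0,"rz":0},{"grip":1,"x":25,"y":12,"z":0,"rx":0,"ry":0,"rz":0},{"grip":1,"x":25,"y":12,"z":0,"rx":0,"ry":0,"rz":0},{"grip":1,"x":25,"y":12,"z":0,"rx":0,"ry":0,"rz":0}]'
python3 -m jog '[{"grip":1,"x":25,"y":12,"z":0,"rx":0,"ry":0,"rz":0},{"grip":1,"x":25,"y":12,"z":0,"rx":0,"ry":0,"rz":0},{"grip":1,"x":25,"y":12,"z":0,"rx":0,"ry":0,"rz":0},{"grip":1,"x":25,"y":12,"z":0,"rx":0,"ry":0,"rz":0},{"grip":1,"x":22,"y":10,"z":0,"rx":0,"ry":0,"rz":0},{"grip":1,"x":14,"y":7,"z":0,"rx":0,"ry":0,"rz":0},{"grip":1,"x":0,"y":0,"z":0,"rx":0,"ry":0,"rz":0},{"grip":1,"x":0,"y":0,"z":0,"rx":0,"ry":0,"rz":0}]'
python3 -m jog '[{"grip":1,"x":0,"y":0,"z":0,"rx":0,"ry":0,"rz":0},{"grip":1,"x":0,"y":0,"z":0,"rx":0,"ry":0,"rz":0}]'
python3 st.py .5816 .0187 .277
python3 rest.py wrist .5816 .0187
python3 - <<'E'
from h import *
c=read_camera("wrist");cv2.imwrite("pics/w20.png",c["frame"][:,:,::-1])
E
```

```text
time: 26.82
eef_pos: [0.517, -0.1154, 0.4343]
tcp_rot: [0.707, 0.707, -0.001, -0.002]
contact_force: [-0.1, 0.1, -0.9]
opening: 0.362
time: 27.48
eef_pos: [0.5816, 0.0196, 0.4344]
tcp_rot: [0.706, 0.708, -0.001, -0.001]
contact_force: [0.6, -1.1, -1.6]
opening: 0.362
time: 27.65
eef_pos: [0.5814, 0.0178, 0.4358]
tcp_rot: [0.707, 0.707, -0.001, -0.001]
contact_force: [-0.5, -0.6, -1.3]
opening: 0.361
t 27.65 pos [0.5814 0.0178 0.4358] x [ 0.001  1.    -0.   ] z [-0.002 -0.    -1.   ] open 0.361 F [-0.5 -0.6 -1.3]
tool delta mm [  0.9   0.4 158.8] yaw err deg -0.04
pred [322.1 163.5] ell [324.7 154.2] [68.5 81.4] world [0.5702 0.0217 0.014 ]
```

View pics/w20.png

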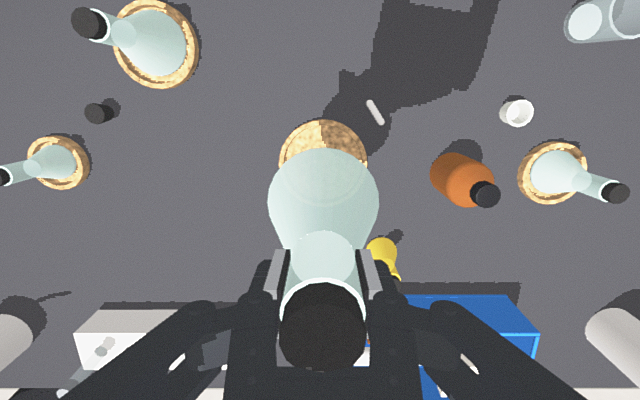

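```bash
python3 -m jog '[{"grip":1,"x":2,"y":0,"z":15,"rx":0,"ry":0,"rz":0},{"grip":1,"x":0,"y":0,"z":25,"rx":0,"ry":0,"rz":0},{"grip":1,"x":0,"y":0,"z":25,"rx":0,"ry":0,"rz":0},{"grip":1,"x":0,"y":0,"z":25,"rx":0,"ry":0,"rz":0},{"grip":1,"x":0,"y":0,"z":25,"rx":0,"ry":0,"rz":0},{"grip":1,"x":0,"y":0,"z":15,"rx":0,"ry":0,"rz":0},{"grip":1,"x":0,"y":0,"z":5,"rx":0,"ry":0,"rz":0},{"grip":1,"x":0,"y":0,"z":0,"rx":0,"ry":0,"rz":0}]'
python3 st.py .5816 .0200 .277
python3 - <<'E'
from h import *
c=read_camera("wrist");cv2.imwrite("pics/w21.png",c["frame"][:,:,::-1])
c=read_camera("scene");f=c["frame"][130:280,220:400,::-1];cv2.imwrite("pics/s21.png",cv2.resize(f,None,fx=4,fy=4))
E
```

```text
time: 28.42
eef_pos: [0.5812, 0.0198, 0.3]
tcp_rot: [0.707, 0.707, -0.001, -0.001]
contact_force: [-0.3, -0.3, -1.6]
opening: 0.361
t 28.42 pos [0.5812 0.0198 0.3   ] x [0.001 1.    0.   ] z [-0.003  0.    -1.   ] open 0.361 F [-0.3 -0.3 -1.6]
tool delta mm [ 0.2  0.5 23. ] yaw err deg -0.05
```

View pics/w21.png

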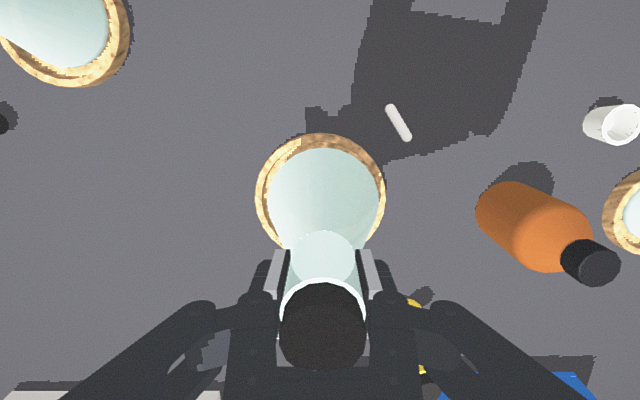

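View pics/s21.png

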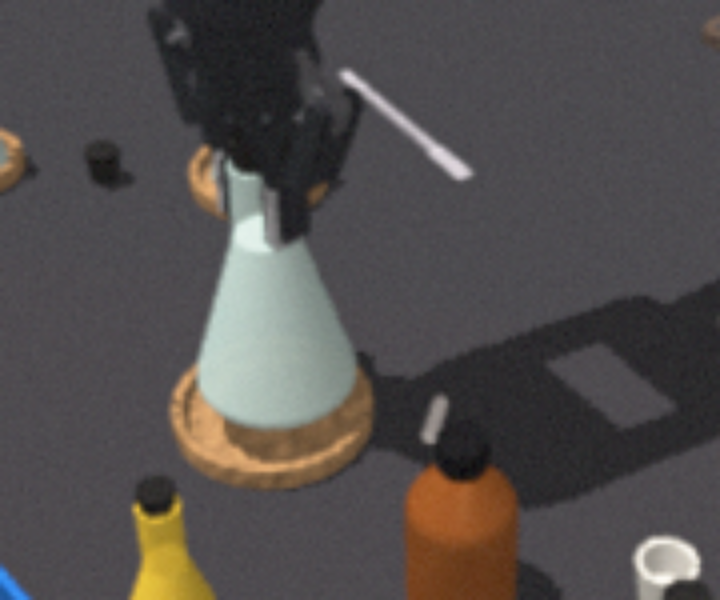

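Rest d, ~(321,195) in the wrist view, is aligned with the flask at 322. Lowering the last 23 mm.

```bash
python3 -m jog '[{"grip":1,"x":0,"y":0,"z":6,"rx":0,"ry":0,"rz":0},{"grip":1,"x":0,"y":0,"z":6,"rx":0,"ry":0,"rz":0},{"grip":1,"x":0,"y":0,"z":5,"rx":0,"ry":0,"rz":0},{"grip":1,"x":0,"y":0,"z":3,"rx":0,"ry":0,"rz":0},{"grip":1,"x":0,"y":0,"z":0,"rx":0,"ry":0,"rz":0},{"grip":1,"x":0,"y":0,"z":0,"rx":0,"ry":0,"rz":0}]' 
python3 -m jog '[{"grip":1,"x":0,"y":0,"z":1,"rx":0,"ry":0,"rz":0},{"grip":1,"x":0,"y":0,"z":0,"rx":0,"ry":0,"rz":0}]' 
python3 -m jog '[{"grip":1,"x":0,"y":0,"z":1,"rx":0,"ry":0,"rz":0},{"grip":1,"x":0,"y":0,"z":0,"rx":0,"ry":0,"rz":0}]'
```

```text
time: 29.02
eef_pos: [0.5817, 0.0204, 0.2813]
tcp_rot: [0.707, 0.707, -0.0, -0.0]
contact_force: [0.3, -0.2, -1.0]
opening: 0.36
time: 29.18
eef_pos: [0.5819, 0.0204, 0.2808]
tcp_rot: [0.707, 0.707, 0.0, 0.0]
contact_force: [0.4, 0.2, -1.5]
opening: 0.361
time: 29.35
eef_pos: [0.5818, 0.0204, 0.2797]
tcp_rot: [0.707, 0.707, -0.0, 0.0]
contact_force: [0.1, -0.5, -1.4]
opening: 0.362
```

```bash
python3 -m jog '[{"grip":1,"x":0,"y":0,"z":1.5,"rx":0,"ry":0,"rz":0},{"grip":1,"x":0,"y":0,"z":0,"rx":0,"ry":0,"rz":0}]' 
python3 -m jog '[{"grip":1,"x":0,"y":0,"z":1,"rx":0,"ry":0,"rz":0},{"grip":1,"x":0,"y":0,"z":0,"rx":0,"ry":0,"rz":0}]'
python3 -m jog '[{"grip":1,"x":0,"y":0,"z":0.5,"rx":0,"ry":0,"rz":0},{"grip":1,"x":0,"y":0,"z":0,"rx":0,"ry":0,"rz":0}]'
```

```text
time: 29.52
eef_pos: [0.5817, 0.0204, 0.2779]
tcp_rot: [0.707, 0.707, -0.0, -0.0]
contact_force: [-0.3, 0.5, -2.2]
opening: 0.367
time: 29.68
eef_pos: [0.5819, 0.0204, 0.2774]
tcp_rot: [0.707, 0.707, 0.0, 0.0]
contact_force: [0.1, 0.7, -0.7]
opening: 0.364
time: 29.85
eef_pos: [0.582, 0.0204, 0.2774]
tcp_rot: [0.707, 0.707, 0.0, 0.0]
contact_force: [-0.1, 1.7, 2.3]
opening: 0.364
```

Contact (+2.3 N, up from −2). Releasing now.

```bash
python3 -m jog '[{"grip":0.6,"x":0,"y":0,"z":0,"rx":0,"ry":0,"rz":0},{"grip":0.5,"x":0,"y":0,"z":0,"rx":0,"ry":0,"rz":0},{"grip":0.3,"x":0,"y":0,"z":0,"rx":0,"ry":0,"rz":0},{"grip":0,"x":0,"y":0,"z":0,"rx":0,"ry":0,"rz":0},{"grip":0,"x":0,"y":0,"z":0,"rx":0,"ry":0,"rz":0},{"grip":0,"x":0,"y":0,"z":0,"rx":0,"ry":0,"rz":0},{"grip":0,"x":0,"y":0,"z":0,"rx":0,"ry":0,"rz":0}]' 
python3 - <<'E'
from h import *
c=read_camera("wrist");cv2.imwrite("pics/w22.png",c["frame"][:,:,::-1])
E
```

```text
time: 30.43
eef_pos: [0.5818, 0.0204, 0.2766]
tcp_rot: [0.707, 0.707, -0.0, -0.0]
contact_force: [-0.2, -0.8, -0.3]
opening: 1.0
```

View pics/w22.png

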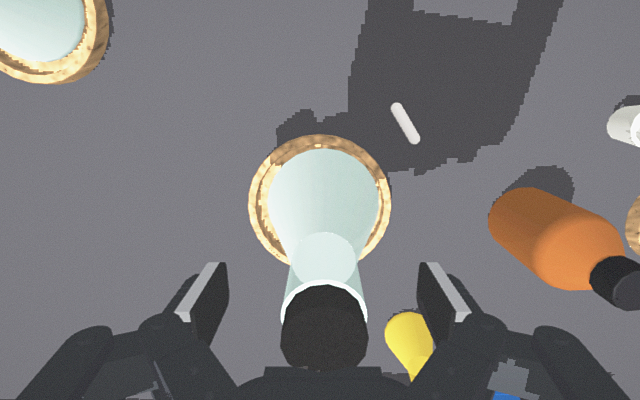

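Flask d stands in its rest, clear of both pads. Withdrawing up, then a final check.

```bash
python3 -m jog '[{"grip":0,"x":0,"y":0,"z":-15,"rx":0,"ry":0,"rz":0},{"grip":0,"x":0,"y":0,"z":-30,"rx":0,"ry":0,"rz":0},{"grip":0,"x":0,"y":0,"z":-30,"rx":0,"ry":0,"rz":0},{"grip":0,"x":0,"y":0,"z":-30,"rx":0,"ry":0,"rz":0},{"grip":0,"x":0,"y":0,"z":-30,"rx":0,"ry":0,"rz":0},{"grip":0,"x":0,"y":0,"z":0,"rx":0,"ry":0,"rz":0},{"grip":0,"x":0,"y":0,"z":0,"rx":0,"ry":0,"rz":0},{"grip":0,"x":0,"y":0,"z":0,"rx":0,"ry":0,"rz":0}]' 
python3 - <<'E'
from h import *
for n in ["top","scene"]:
    c=read_camera(n);cv2.imwrite(f"pics/{n}_f.png",c["frame"][:,:,::-1])
E
```

```text
time: 31.15
eef_pos: [0.5815, 0.0204, 0.411]
tcp_rot: [0.707, 0.707, -0.0, -0.0]
contact_force: [-0.1, 0.9, -0.4]
opening: 1.0
```

View pics/top_f.png

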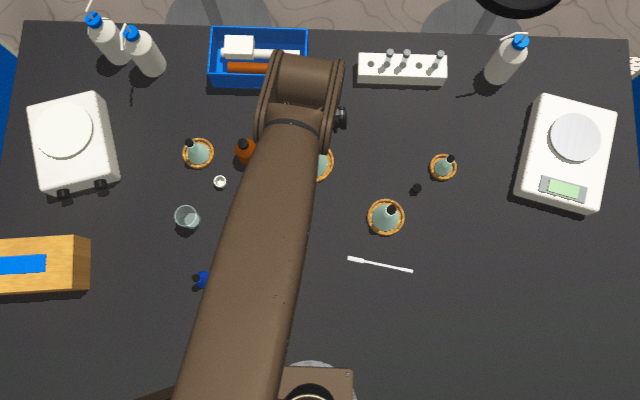

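View pics/scene_f.png

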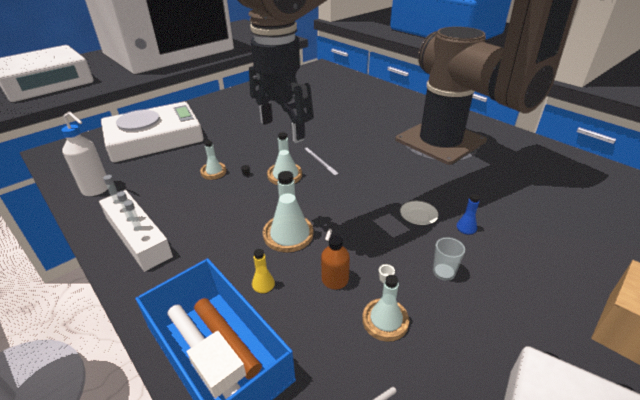

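```bash
python3 -c "
from plant import *
s=get_state();print(s['time'],s['contact_force'],s['dq']);print(sign_off())"
```

```text
31.25 [-0.3716962   0.21997611 -0.56210795] [ 3.12778008e-05  6.81100351e-03  6.50268705e-04  7.55159118e-05
  1.24969630e-03 -1.44245742e-03]
the job is handed in; nothing more can be done
None
```

I stood the four flasks in their matching rests one after another, smallest to largest. Each was gripped by the neck, lowered until the wrist force showed contact (2–8 N), released and left clear. I handed the job in at 31.25 s of the 112 s allowed; `sign_off` gives no verdict.

**Placement:** in the last scene picture all four flasks stand upright in their own rests. After each release the wrist picture showed the flask centred in its recess. I did not measure each flask's distance from its rest's centre again at the end. The last top picture only partly shows flask d, because the arm hides it.

**Beaker and bottle:** they appear at the same pixels as at the start, judged by eye. The bottle is partly hidden in the last top picture but fully visible in the scene picture.

**Robot:** the gripper was open and about 135 mm above its release height on the last flask. The force reading was noise, under 1 N.

**Disagreements:**
- The wrist and top cameras differed by about 2–3 mm in y. I followed the wrist camera, which matched where the jaws closed on the flasks.
- The scene camera put rest a about 12 mm away. I put this down to the rest's side wall spoiling that fit and ignored it.
- The wrist fits of rests c and d were also spoiled in x, because the held flask hid part of them. I used the top-camera x for those.
- The first two move commands were refused because some keys were missing, and nothing moved.

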